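Tape roll out of the microscope accessory case

TASK

Raise the lid of the aluminium accessory case past the lock point of its folding stay so that it stays up by itself, lift the tall roll of tape off its spindle and stand it on its end in the shallow steel tray. Then break the stay at its knee, which lifts the lid a little before it folds, and let the lid down under control until it is fully shut; do not let it drop, leave the wire reel on its spindle and leave the other things on the bench alone.

Things in the scene. Friction and masses are not known exactly. Their poses are not given: they have to be found in the camera images.
- case: fixed aluminium case, body 210 deep (x) x 280 wide (y) x 85 mm high to its rim, sheet 4 mm. Origin: centre of its underside; x points away from the robot at yaw 0 (it may be turned). Front wall at x = -105 mm; the lid's hinge line runs along y at x = +105, z = 85 mm. Inside, a rubber insert with its top at z = 50 mm
- spindle_a (a point): top centre of one of two like upright steel spindles inside the case, 20 mm diameter, 40 mm tall from the insert: case frame x = +13, y = +65, z = 90 mm. Either the tape roll or the wire reel stands on it
- spindle_b (a point): top centre of the other spindle, case frame x = +13, y = -65, z = 90 mm
- objectives (a point): top centre of the middle one of three black 37 mm objective cans fixed in the insert ahead of the spindles, at case x = -55, y = -85, 0, +85 mm, tops at z = 80 mm
- lid_hinge (a point): middle of the lid's hinge line
- lid (a joint): lid angle, rad: 0 shut, growing as its front rises; 1.18 with the stay dead straight, the highest it can go; 1.135 standing locked. The lid is an open-bottomed pan 210 x 280 x 35 mm, about 0.7 kg, and falls freely when nothing holds it. Locked, it leans forward over the spindles, so the roll is reached with the tool tilted some 30 deg, coming in from the front, roll gripped across case y
- lid_tongue (a point): grip point of the steel pull tongue in the middle of the lid's front edge: 36 mm wide (along the hinge line), 8 mm thick, 42 mm out of the front skirt. The point is in mid-thickness, 26 mm out from the skirt: 236 mm from the hinge line along the lid's rim plane, 12 mm above that plane (which is level at z = 85 mm when shut). It can be pinched across its width from above all the way up
- stay_pivot (a point): lower pivot of the folding stay, outside the case's +y wall: case frame x = 0, y = 145, z = 55 mm. The stay is two steel strips, 82 mm each between pivots, turning about axes along case y: the lower from here to the knee, the upper from the knee to the lid. With the lid shut or part open the knee sticks out forward, towards the robot
- stay_top (a point): upper pivot of the stay on the lid's +y side: 120 mm from the hinge line along the lid's rim plane, 15 mm above that plane
- knee (a joint): fold of the stay, rad: 0 lid shut, 2.555 dead straight, 2.99 at its stop, locked with the knee bent back towards the hinge. With the lid raised to dead straight, then eased down, the knee sags past straight to the stop by its own weight. To close, draw the knee forward in its arc about stay_pivot, some 35 mm to straight, with a few N: the lid rises 2.6 deg, then its weight pushes the knee on
- knob_mid (a point): middle of the black finger knob on the knee: cylinder 16 mm diameter, 40 mm long, free-turning, axis along case y, at case y = 171.5 mm; at case x = -82, z = 53 mm lid shut, x = +50, z = 120 mm locked, with the lid's side close above, so lean the tool outwards (top to case +y). Whoever keeps hold of it can let the lid down with it, all the way to shut
- roll: the roll of paper tape, the taller of the two wound parts: 62 mm diameter, 48 mm tall, bore 28 mm, about 0.13 kg, standing on its spindle with its axis upright. Origin at the centre of its underside, z along its axis
- reel: the low black reel of wire on the other spindle, 60 mm diameter, 22 mm tall; it stays there. Origin at the centre of its underside
- tray: the fixed shallow steel tray on the +y side of the case, 150 (x) x 230 (y) mm, wall 14 mm high and 3 mm thick, inner floor 3 mm above its origin, which is the centre of its underside
- can: an aluminium objective can, 41 mm diameter, 58 mm tall, standing in the tray towards its +y end. Origin at the centre of its underside
- slide_box: grey slide box 80 x 170 x 34 mm on the bench. Origin at the centre of its underside
- oil: amber bottle 44 mm diameter, 85 mm tall on the bench. Origin at the centre of its underside
- dish: closed glass dish 90 mm diameter, 16 mm high on the bench. Origin at the centre of its underside

How it is judged:
By the outcome, as a careful person would: the job done as asked, in the order asked, and still so for the second after the job is handed in, with the robot touching nothing.
It also fails if it takes over 70 s, if anything falls off the work surface, if the arm or the gripper's body presses on something with over 40 N, if the wrist force passes 120 N, or if a joint passes its speed limit or range.

ROBOT

A 6-joint arm with a two-finger parallel gripper is mounted at the origin on the work surface. World frame = base frame: x ahead of the robot, y to its left, z up, the work surface at z = 0. Lengths are in m, angles in rad, forces in N, time in s.
With the tool pointing down it reaches from about 0.3 to 0.875 m from the base axis. Payload 4.2 kg.
Tool frame: the origin (TCP) lies on the centre line of the jaws, within the pads' length; the fingertips stand 14 mm ahead of it and the grasp point (between the pads) lies 5 mm behind it; z points along the fingers, y is the line along which they close (so a half turn about z gives the same grasp; the last joint's range is limited). The gripper opens to 85 mm and grips with 20 to 120 N. Pads are 22 mm wide; open, the fingers measure 114 mm over their backs; the gripper's body (76 mm by 85 mm) begins 54 mm behind the grasp point. The pads swing forward as they close: fully open they stand 13 mm farther back than shut.
Start: joints at [-1.339, 0.32, 1.565, -0, 1.257, -0.02], TCP at [0.143, -0.557, 0.214] pointing down, gripper open.
Joint ranges: [-3.11, 3.11], [-0.84, 2.01], [0.21, 2.61], [-1.34, 4.49], [0.05, 2.63], [-2.56, 2.56]. Speed limits (rad/s): [2.57, 2.57, 3.14, 3.14, 3.14, 3.14].

INTERFACE

Orientations are given as a rotation vector (axis times angle).
In Python, from plant import telemetry, optics, bot gives the robot as it stands. The module is installed in compiled form; this text tells all that it offers.
- The arm moves only by the tool move_arm, never from a script. Its argument "moves" is text: rows parted by semicolons, each of 5 numbers parted by spaces: the opening, from -1 (shut) to 1 (fully open), then the shift along the tool's x, y, z normalised to -1 to 1, where 1 is 0.05 m, then the turn about the tool's z normalised to -1 to 1, where 1 is 10 degrees. In form: hand x y z spin; .... A call has exactly 10 rows; each row shifts and turns the commanded pose from where the row before left it, along the tool's axes as they then stand; what a row does not reach is not made up. A row lasts 1/8 s, in which the tool goes at most 62.5 mm and 10.7 degrees, less where a joint would pass 70% of its speed; a pose out of reach is approached as far as the arm can. A call with a number of a shift or a turn outside -1 to 1 is refused whole. A call with a gripper value outside its range is refused whole. The fingers move at their own pace and stop on an object; the grip force is fixed at half the most. Time passes only in rows, so rows that do not move let the fingers close, or fill a call up. It gives the time, the measured TCP pose, the force, the opening and the grip force at its end, in the units of the state.
- telemetry.sense(): the state, without advancing time (a new reading comes with each control period).
- optics.snapshot(name): name is "scene" or "top"; returns a dict with "frame" (420x560x3 uint8, red, green, blue), "intrinsics" (3x3 intrinsics, pixels), "view" (4x4, takes a point from world to camera coordinates). Camera axes: x right, y up, looking along -z (the intrinsics and any distortion apply to the point x, -y, -z); pixel columns grow to the right and rows downward; lengths in m; the calibration is good to about 2 mm. A picture is of the moment at which its call begins. There is no depth.
- bot.finish_job(): hands the job in; it is judged then, once.
The state is a dict: "t": time; "joints": joint angles; "joint_velocities": joint speeds; "effort": joint torques, N m; "tcp_pos": TCP position; "ee_rot": TCP orientation; "ft_force": force on the tool from outside, world axes, zero at the start; "wrist_torque": the same for the moment, N m; "grip_width": finger opening in m; "grasp_force": force on a finger pad.
Only numpy, scipy, OpenCV 4.12 (cv2) and the standard library are available. Lean on these libraries where they do the work, as an engineer would, in place of code of your own. Each camera call takes 0.05 s, during which the arm holds its last target. There are 200 camera calls.

## Working session

There is one attempt and no reset: what is moved stays moved. The work goes in short steps, Python scripts to look and compute and a tool call to move; the robot and the scene stay as the last step left them, time stands still between calls to the robot, and variables do not carry over. Pictures are saved under pics/ and viewed, at most 10 in all, crops included, and the job is handed in when it is done.

Besides the shell and the picture viewer there is one more tool, called after "Emit:" by a JSON object that holds its "method" and its "body". move_arm: Moves the arm, as the interface text tells. Scaled input: -1 to 1 covers 0.05 m each way for a shift and 10 degrees each way for a turn. Its arguments: {"type":"object","properties":{"moves":{"type":"string"}},"required":["moves"]}

```bash
mkdir -p pics
cat > h.py <<'E'
import numpy as np, cv2
from scipy.spatial.transform import Rotation as R
from plant import telemetry, optics, bot
def snap(n,save=None):
    s=optics.snapshot(n)
    if save: cv2.imwrite('pics/'+save,cv2.cvtColor(s['frame'],cv2.COLOR_RGB2BGR))
    return s
def proj(s,P):
    P=np.atleast_2d(P); V=np.array(s['view']);K=np.array(s['intrinsics'])
    c=P@V[:3,:3].T+V[:3,3]; c=c*[1,-1,-1]; u=c@K.T; return u[:,:2]/u[:,2:]
def ray(s,px,z):
    V=np.array(s['view']);K=np.array(s['intrinsics'])
    d=np.linalg.inv(K)@[px[0],px[1],1]; d=V[:3,:3].T@(d*[1,-1,-1]); o=-V[:3,:3].T@V[:3,3]
    return o+d*(z-o[2])/d[2]
E
python3 - <<'E'
from h import *
a=snap('scene','s1.png');b=snap('top','t1.png')
print([k for k in a],a['intrinsics'],b['intrinsics'])
for s in(a,b):
    V=np.array(s['view']);print(-V[:3,:3].T@V[:3,3],V[:3,:3].round(3).tolist())
st=telemetry.sense();print(st['tcp_pos'],st['ee_rot'],st['ft_force'],st['t'])
E
```

```text
['frame', 'intrinsics', 'view'] [[403.32086076   0.         281.00176094]
 [  0.         403.32086076 212.2168566 ]
 [  0.           0.           1.        ]] [[407.60766644   0.         284.74843293]
 [  0.         407.60766644 209.62419018]
 [  0.           0.           1.        ]]
[ 1.36603244 -0.0025782   0.62879632] [[0.027, 1.0, -0.005], [-0.549, 0.019, 0.835], [0.835, -0.02, 0.55]]
[0.39536416 0.01116485 1.31315391] [[-0.01, -1.0, -0.007], [0.994, -0.011, 0.109], [-0.109, -0.006, 0.994]]
[ 0.14317332 -0.5564235   0.21288182] [-3.11517672e+00 -3.94296156e-01  2.63066845e-04] [0.1611849  0.3641611  0.11049663] 0.1
```

View pics/s1.png

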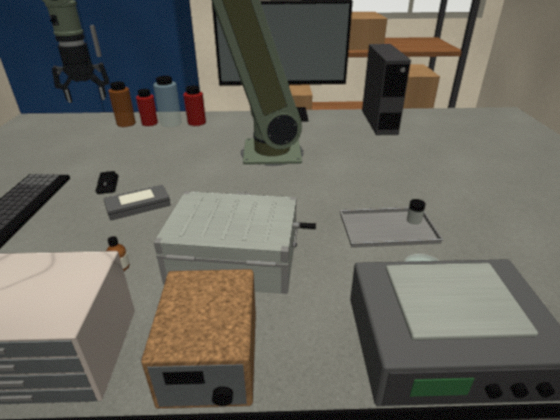

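View pics/t1.png

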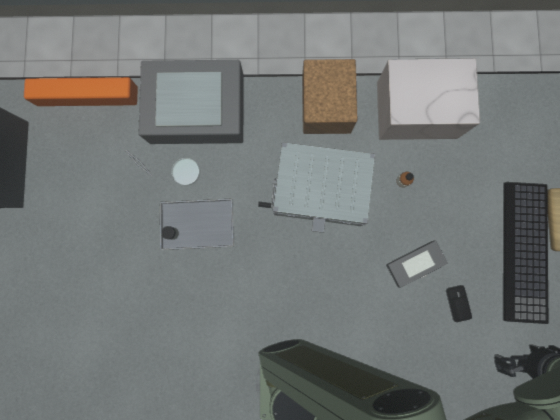

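Run:
```python
from h import *
s=snap('top'); f=cv2.cvtColor(s['frame'],cv2.COLOR_RGB2BGR)
c=f[130:260,150:400]; cv2.imwrite('pics/t1z.png',cv2.resize(c,None,fx=3.2,fy=3.2,interpolation=cv2.INTER_CUBIC))
for p in [(284,144),(375,154),(369,224),(273,214)]: print(ray(s,p,.12).round(4))
print(ray(s,(318,226),.097).round(4))
for p in [(161,201),(233,199),(233,248),(161,249)]: print(ray(s,p,.014).round(4))
```

```text
[0.7247 0.0189 0.12  ]
[ 0.6908 -0.2524  0.12  ]
[ 0.4816 -0.2277  0.12  ]
[0.5141 0.0534 0.12  ]
[ 0.4789 -0.08    0.097 ]
[0.5707 0.4177 0.014 ]
[0.5746 0.1856 0.014 ]
[0.4175 0.185  0.014 ]
[0.4167 0.4141 0.014 ]
```

View pics/t1z.png

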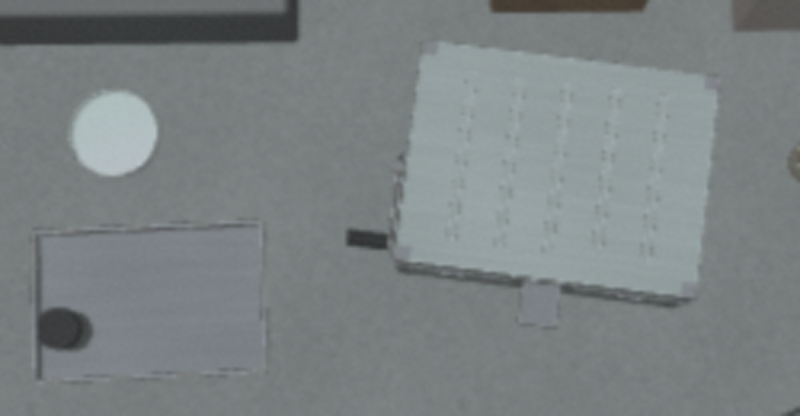

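Run:
```python
from h import *
from scipy.optimize import least_squares
s=snap('top')
o=lambda u,v:np.array([150+u/3.2,130+v/3.2])
px=np.array([o(428,42),o(717,78),o(692,299),o(398,264),o(538,326),o(366,239)])
M=np.array([[.105,.14,.12],[.105,-.14,.12],[-.105,-.14,.12],[-.105,.14,.12],[-.147,0,.101],[-.082,.1715,.059]])
def W(q): c,n=np.cos(q[2]),np.sin(q[2]); return M@np.array([[c,-n,0],[n,c,0],[0,0,1]]).T+[q[0],q[1],0]
r=least_squares(lambda q:(proj(s,W(q))-px).ravel(),[.6,-.1,.1],loss='soft_l1')
print(r.x, r.fun.reshape(-1,2).round(2).tolist())
px=np.array([o(37,232),o(263,222),o(266,374),o(37,380)])
M=np.array([[.075,.115,.014],[.075,-.115,.014],[-.075,-.115,.014],[-.075,.115,.014]])
r=least_squares(lambda q:(proj(s,W(q))-px).ravel(),[.5,.3,0]);print(r.x, r.fun.reshape(-1,2).round(2).tolist())
print(ray(s,o(60,329),.058),ray(s,o(115,133),.016))
```

```text
[ 0.60553724 -0.09967661 -0.13790403] [[-1.65, -0.45], [1.07, -0.22], [1.46, 0.36], [-1.41, -0.75], [-0.08, 0.42], [0.2, 0.52]]
[0.49445676 0.30021251 0.02391202] [[-0.37, -0.27], [0.35, 0.37], [0.36, -0.36], [-0.33, 0.25]]
[0.46548316 0.37765735 0.058     ] [0.66575042 0.33828007 0.016     ]
```

Emit:
{"method": "move_arm", "body": {"moves": "0.3 0.9 -0.7 -0.3 0;0.3 0.9 -0.7 -0.3 0;0.3 0.9 -0.7 -0.3 0;0.3 0.9 -0.7 -0.3 0;0.3 0.9 -0.7 -0.3 0;0.3 0.9 -0.7 -0.3 0;0.3 0.9 -0.7 -0.3 0;0.3 0.9 -0.7 -0.3 0;0.3 0.9 -0.7 -0.3 0;0.3 0.9 -0.7 -0.3 0"}}

```text
t: 1.45
tcp_pos: [0.4927, -0.1041, 0.3641]
ee_rot: [3.116, 0.395, 0.0]
ft_force: [0.2, -1.0, -1.4]
grip_width: 0.0558
grasp_force: 0.0
```

Emit:
{"method": "move_arm", "body": {"moves": "0.3 0.8 0 0 0.75;0.3 0.8 0 0 0.75;0.3 1 0 0 0.73;0.3 1 0 0 0;0.3 1 0 0 0;0.3 1 0 0 0;0.3 1 0 0 0;0.3 1 0 0 0;0.3 1 0 0 0;0.3 1 0 0 0"}}

```text
t: 2.7
tcp_pos: [0.8768, -0.1265, 0.3126]
ee_rot: [3.127, -0.215, 0.111]
ft_force: [-0.3, -0.9, 0.7]
grip_width: 0.0553
grasp_force: 0.0
```

```bash
cat >> h.py <<'E'
def st():
    s=telemetry.sense();r=R.from_rotvec(s['ee_rot']).as_matrix()
    print('t',round(s['t'],2),'p',s['tcp_pos'].round(4),'j',np.round(s['joints'],3),'f',np.round(s['ft_force'],1),'gw',round(float(s['grip_width']),4),round(float(s['grasp_force']),1));print(r.round(3).tolist());return s
C=np.array([.6055,-.0997,0]);cy=-.1379
RC=R.from_euler('z',cy).as_matrix()
def w(p): return RC@np.array(p)+C      # case->world
def cs(p): return RC.T@(np.array(p)-C)
E
python3 -c "
from h import *
st()"
```

```text
t 2.7 p [ 0.8768 -0.1265  0.3126] j [-1.570e-01  9.240e-01  2.160e-01  1.000e-03  1.930e+00  1.552e+00] f [-0.3 -0.9  0.7] gw 0.0553 0.0
[[0.988, -0.137, 0.07], [-0.137, -0.991, -0.01], [0.071, 0.0, -0.997]]
```

Emit:
{"method": "move_arm", "body": {"moves": "0.3 1 0 0 0;0.3 1 0 0 0;0.3 1 0 0 0;0.3 1 0 0 0;0.3 1 0 0 0;0.3 1 0 0 0;0.3 1 0 0 0;0.3 1 0 0 0;0.3 1 0 0 0;0.3 1 0 0 0"}}

```text
t: 3.95
tcp_pos: [1.0255, -0.1455, 0.2466]
ee_rot: [3.048, -0.21, 0.597]
ft_force: [0.2, 0.3, 0.1]
grip_width: 0.0558
grasp_force: 0.0
```

```bash
python3 -c "
from h import *
st()"
```

```text
t 3.95 p [ 1.0255 -0.1455  0.2466] j [-0.153  1.026  0.216  0.004  1.513  1.555] f [0.2 0.3 0.1] gw 0.0558 0.0
[[0.917, -0.137, 0.373], [-0.126, -0.991, -0.054], [0.377, 0.002, -0.926]]
```

Emit:
{"method": "move_arm", "body": {"moves": "0.3 1 0 0 0;0.3 1 0 0 0;0.3 1 0 0 0;0.3 -0.9 0 -0.5 0;0.3 -0.9 0 -0.5 0;0.3 -0.9 0 -0.5 0;0.3 -0.9 0 -0.5 0;0.3 -0.9 0 -0.5 0;0.3 -0.9 0 -0.5 0;0.3 -0.9 0 -0.5 0"}}

```text
t: 5.2
tcp_pos: [0.7178, -0.1025, 0.2703]
ee_rot: [3.007, -0.207, 0.751]
ft_force: [0.1, -0.6, 0.5]
grip_width: 0.0557
grasp_force: 0.0
```

```bash
cat >> h.py <<'E'
def units(T,hinge=None):
    "tool-axis units (0.05 m) to bring the grasp point (5 mm behind TCP) to world T"
    s=telemetry.sense();r=R.from_rotvec(s['ee_rot']).as_matrix()
    g=s['tcp_pos']-.005*r[:,2]; return (r.T@(np.array(T)-g)/.05).round(3)
def tongue(th):
    c,n=np.cos(th),np.sin(th); return w([.105-.236*c+.012*n,0,.085+.236*n+.012*c])
E
python3 -c "
from h import *
s=st();r=R.from_rotvec(s['ee_rot']).as_matrix()
print(np.degrees(np.arctan2(np.hypot(r[0,2],r[1,2]),-r[2,2])),RC.T@r)
print(tongue(0),units(tongue(0)),units(tongue(0)+[0,0,.06]-RC[:,0]*.035))"
```

```text
t 5.2 p [ 0.7178 -0.1025  0.2703] j [-0.162  0.297  1.554  0.013  0.802  1.539] f [ 0.1 -0.6  0.5] gw 0.0557 0.0
[[0.874, -0.137, 0.466], [-0.12, -0.991, -0.067], [0.47, 0.002, -0.883]]
28.04993403250127 [[ 8.82540198e-01  5.57776531e-05  4.70236958e-01]
 [ 1.08718239e-03 -9.99997562e-01 -1.92180692e-03]
 [ 4.70235704e-01  2.20730520e-03 -8.82538107e-01]]
[ 0.4757436 -0.0816923  0.097    ] [-5.912  0.246  0.878] [-5.966  0.249 -0.51 ]
```

Emit:
{"method": "move_arm", "body": {"moves": "0.3 -0.75 0.25 -0.51 0;0.3 -0.9 0 0 0;0.3 -0.9 0 0 0;0.3 -0.9 0 0 0;0.3 -0.9 0 0 0;0.3 -0.9 0 0 0;0.3 -0.72 0 0 0;0.3 0 0 0.6 0;0.3 0 0 0.6 0;0.3 0 0 0 0"}}

```text
t: 6.45
tcp_pos: [0.472, -0.0814, 0.0981]
ee_rot: [3.009, -0.207, 0.744]
ft_force: [-1.1, 0.2, -1.3]
grip_width: 0.0556
grasp_force: 0.0
```

```bash
python3 -c "
from h import *
s=st();print(units(tongue(0)))
a=snap('top'); f=cv2.cvtColor(a['frame'],cv2.COLOR_RGB2BGR)[150:290,230:410]
b=snap('scene');g=cv2.cvtColor(b['frame'],cv2.COLOR_RGB2BGR)[150:290,130:310]
cv2.imwrite('pics/g1.png',cv2.resize(np.hstack([f,g]),None,fx=2.2,fy=2.2,interpolation=cv2.INTER_CUBIC))
"
```

```text
t 6.45 p [ 0.472  -0.0814  0.0981] j [-0.22   0.118  2.314  0.162  0.229  1.339] f [-1.1  0.2 -1.3] gw 0.0556 0.0
[[0.876, -0.138, 0.462], [-0.121, -0.99, -0.066], [0.466, 0.002, -0.885]]
[ 0.056 -0.004  0.155]
```

View pics/g1.png

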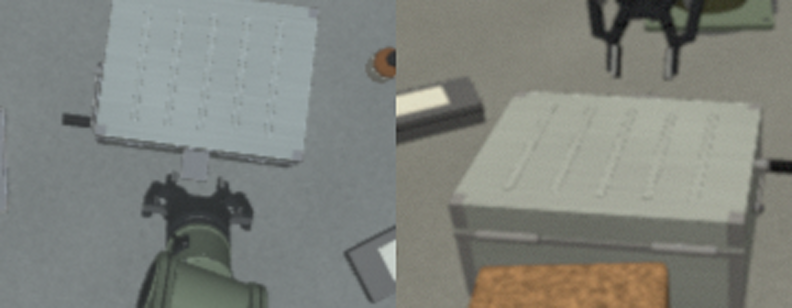

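```bash
python3 -c "
from h import *
s=telemetry.sense();r=R.from_rotvec(s['ee_rot']).as_matrix();p=s['tcp_pos']
P=[p+.014*r[:,2]+e*.03*r[:,1] for e in(-1,1)]+[p-.005*r[:,2],tongue(0)]+[p-.05*r[:,2]+e*.05*r[:,1] for e in(-1,1)]
for n,o,x0 in(('top',(230,150),0),('scene',(130,150),396)):
    a=snap(n);q=proj(a,P);print(n,((q-o)*2.2+[x0,0]).round(0).tolist())
"
```

```text
top [[173.0, 165.0], [217.0, 170.0], [195.0, 173.0], [195.0, 170.0], [157.0, 183.0], [233.0, 192.0]]
scene [[667.0, 110.0], [616.0, 107.0], [642.0, 92.0], [642.0, 100.0], [686.0, 56.0], [602.0, 51.0]]
```

```bash
python3 -c "
from h import *
s=telemetry.sense();r=R.from_rotvec(s['ee_rot']).as_matrix();p=s['tcp_pos']
P=[p+d*r[:,2]+e*.03*r[:,1] for e in(-1,1) for d in(.014,-.006,-.026,-.046)]
o=[]
for n,(x,y) in(('top',(285,200)),('scene',(205,145))):
    a=snap(n);f=cv2.cvtColor(a['frame'],cv2.COLOR_RGB2BGR)[y:y+60,x:x+66]
    f=cv2.resize(f,None,fx=6,fy=6,interpolation=cv2.INTER_CUBIC)
    for q in (proj(a,P)-(x,y)+.5)*6: cv2.circle(f,tuple(int(v) for v in q),3,(0,0,255),-1)
    o.append(f)
cv2.imwrite('pics/g2.png',np.hstack(o))
"
```

```text
(no output)
```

View pics/g2.png

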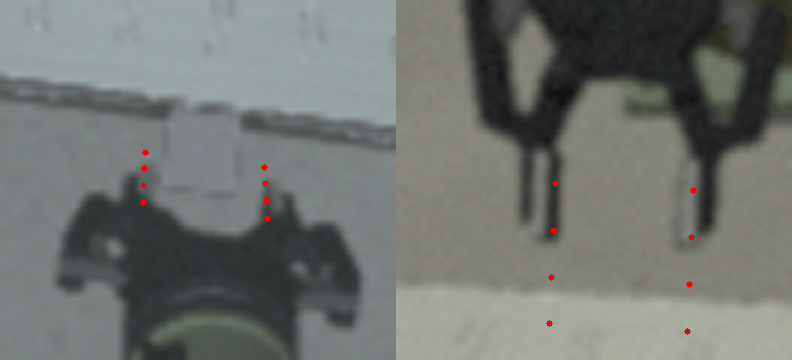

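```bash
python3 -c "
from h import *
a=snap('scene');b=snap('top')
P=[w([sx*.105,sy*.14,.12]) for sx in(-1,1) for sy in(1,-1)]+[w([-.082,.1715,.053])]
print(proj(a,P).round(1).tolist());print(proj(b,P).round(1).tolist())
# triangulate tips: px in each
def line(s,px):
    A=ray(s,px,.0);B=ray(s,px,.2);return A,(B-A)/np.linalg.norm(B-A)
def tri(p1,p2):
    A,d=line(b,p1);B,e=line(a,p2);M=np.stack([d,-e],1);t=np.linalg.lstsq(M,B-A,rcond=None)[0];X=A+d*t[0];Y=B+e*t[1];return ((X+Y)/2).round(4),np.linalg.norm(X-Y).round(4)
sx=lambda u,v:(205+u/6,145+v/6);tx=lambda u,v:(285+u/6,200+v/6)
print(tri(tx(266,185),sx(545-396,238)),tri(tx(133,175),sx(688-396,246)))
s=telemetry.sense();r=R.from_rotvec(s['ee_rot']).as_matrix();p=s['tcp_pos']
for e in(.03,-.03):print(p+e*r[:,1]+.014*r[:,2])
"
```

```text
[[295.5, 195.8], [184.4, 189.9], [287.1, 249.2], [153.2, 240.5], [307.0, 224.3]]
[[273.0, 211.8], [367.7, 223.8], [282.1, 142.7], [375.1, 154.2], [264.7, 205.4]]
(array([ 0.4628, -0.1112,  0.1218]), np.float64(0.0004)) (array([ 0.4685, -0.0484,  0.1198]), np.float64(0.004))
[ 0.47478823 -0.11210161  0.08758133]
[ 0.48303173 -0.05267076  0.08744268]
```

```bash
python3 -c "
from h import *
a=snap('scene');b=snap('top')
p=np.array([.1432,-.5564,.2129]);y=np.array([.249,-.968,0])
P=[p+e*.0425*y-[0,0,d] for e in(-1,1) for d in(.014,-.006,-.026)]
print(proj(a,P).round(1).tolist(),proj(b,P).round(1).tolist())
f=cv2.imread('pics/s1.png')[30:120,30:130];f=cv2.resize(f,None,fx=4,fy=4,interpolation=cv2.INTER_CUBIC)
for q in (proj(a,P)-(30,30)+.5)*4: cv2.circle(f,tuple(int(v) for v in q),3,(0,0,255),-1)
g=cv2.imread('pics/t1.png')[330:420,480:560];g=cv2.resize(g,None,fx=4,fy=4,interpolation=cv2.INTER_CUBIC)
for q in (proj(b,P)-(480,330)+.5)*4: cv2.circle(g,tuple(int(v) for v in q),3,(0,0,255),-1)
cv2.imwrite('pics/g3.png',np.hstack([f,g]))
"
```

```text
[[106.4, 113.2], [104.8, 107.0], [103.2, 100.6], [77.0, 116.0], [75.1, 109.7], [73.2, 103.2]] [[488.4, 352.6], [492.2, 354.5], [496.1, 356.4], [519.1, 344.1], [523.4, 345.8], [528.0, 347.5]]
```

View pics/g3.png

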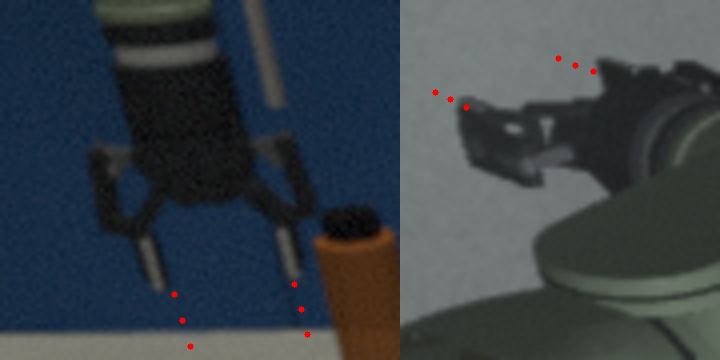

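Emit:
{"method": "move_arm", "body": {"moves": "-0.3 0 0 0 0;-0.3 0 0 0 0;-0.3 0 0 0 0;-0.3 0 0 0 0;-0.3 0 0 0 0;-0.3 0 0 0 0;-0.3 0 0 0 0;-0.3 0 0 0 0;-0.3 0 0 0 0;-0.3 0 0 0 0"}}

```text
t: 8.2
tcp_pos: [0.4722, -0.0814, 0.099]
ee_rot: [3.008, -0.207, 0.747]
ft_force: [0.1, -0.5, 0.5]
grip_width: 0.0301
grasp_force: 0.0
```

```bash
python3 -c "
from h import *
s=st();r=R.from_rotvec(s['ee_rot']).as_matrix();p=s['tcp_pos']
P=[p+d*r[:,2]+e*.02*r[:,1] for e in(-1,1) for d in(.014,-.006,-.026,-.046)]
o=[]
for n,(x,y) in(('top',(285,200)),('scene',(205,145))):
    a=snap(n);f=cv2.cvtColor(a['frame'],cv2.COLOR_RGB2BGR)[y:y+60,x:x+66]
    f=cv2.resize(f,None,fx=6,fy=6,interpolation=cv2.INTER_CUBIC)
    for q in (proj(a,P)-(x,y)+.5)*6: cv2.circle(f,tuple(int(v) for v in q),2,(0,0,255),-1)
    o.append(f)
cv2.imwrite('pics/g4.png',np.hstack(o))
"
```

```text
t 8.2 p [ 0.4722 -0.0814  0.099 ] j [-0.22   0.116  2.314  0.162  0.229  1.339] f [ 0.1 -0.5  0.5] gw 0.0301 0.0
[[0.876, -0.137, 0.463], [-0.12, -0.991, -0.066], [0.468, 0.002, -0.884]]
```

View pics/g4.png

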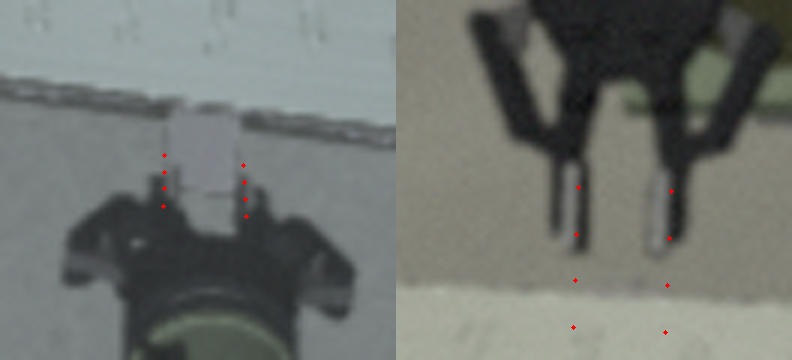

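```bash
sed -i 's/-\.005\*r\[:,2\]/-.034*r[:,2]/' h.py
cat >> h.py <<'E'
def arc(ths,f):
    "tool-unit increments along path f(th)"
    r=R.from_rotvec(telemetry.sense()['ee_rot']).as_matrix()
    P=np.array([f(t) for t in ths]); return (np.diff(P,axis=0)@r/.05).round(3)
E
python3 -c "
from h import *
print(units(tongue(0)));print(arc(np.linspace(0,1.18,26),tongue).tolist())"
```

```text
[ 0.044 -0.004  0.748]
[[0.119, 0.0, -0.189], [0.128, 0.0, -0.183], [0.136, 0.0, -0.177], [0.144, 0.0, -0.17], [0.152, 0.0, -0.163], [0.16, 0.0, -0.156], [0.167, 0.0, -0.148], [0.174, 0.0, -0.14], [0.18, 0.0, -0.132], [0.186, 0.0, -0.123], [0.192, 0.0, -0.114], [0.197, 0.0, -0.105], [0.202, 0.0, -0.096], [0.206, 0.0, -0.086], [0.21, 0.0, -0.076], [0.213, 0.0, -0.066], [0.216, 0.0, -0.056], [0.218, 0.0, -0.046], [0.22, 0.0, -0.036], [0.222, 0.0, -0.025], [0.223, 0.0, -0.015], [0.223, 0.0, -0.004], [0.223, 0.0, 0.006], [0.222, 0.0, 0.017], [0.221, 0.0, 0.027]]
```

Emit:
{"method": "move_arm", "body": {"moves": "0.3 0 0 0 0;0.3 0 0 0 0;0.3 0 0 0 0;0.3 0.04 0 0.25 0;0.3 0 0 0.25 0;0.3 0 0 0.25 0;-1 0 0 0 0;-1 0 0 0 0;-1 0 0 0 0;-1 0 0 0 0"}}

```text
t: 9.55
tcp_pos: [0.4909, -0.081, 0.0659]
ee_rot: [3.014, -0.206, 0.742]
ft_force: [9.3, 23.6, -3.2]
grip_width: 0.0347
grasp_force: 60.4
```

Emit:
{"method": "move_arm", "body": {"moves": "-1 0.12 -0.02 -0.19 0;-1 0.13 0 -0.18 0;-1 0.14 0 -0.18 0;-1 0.14 0 -0.17 0;-1 0.15 0 -0.16 0;-1 0.16 0 -0.16 0;-1 0.17 0 -0.15 0;-1 0.17 0 -0.14 0;-1 0.18 0 -0.13 0;-1 0.19 0 -0.12 0"}}

```text
t: 10.8
tcp_pos: [0.5208, -0.085, 0.1703]
ee_rot: [3.015, -0.208, 0.737]
ft_force: [5.2, 10.1, -9.0]
grip_width: 0.0349
grasp_force: 61.8
```

```bash
python3 -c "
from h import *
s=st();print(units(tongue(.472)))
a=snap('scene');print()
cv2.imwrite('pics/l1.png',cv2.resize(cv2.cvtColor(a['frame'],cv2.COLOR_RGB2BGR)[80:300,120:340],None,fx=2,fy=2))"
```

```text
t 10.8 p [ 0.5208 -0.085   0.1703] j [-0.204  0.08   2.108  0.069  0.476  1.451] f [ 5.2 10.1 -9. ] gw 0.0349 61.8
[[0.879, -0.137, 0.457], [-0.122, -0.991, -0.062], [0.461, -0.001, -0.887]]
[ 0.056  0.057 -0.029]
```

Emit:
{"method": "move_arm", "body": {"moves": "-1 0.19 0 -0.11 0;-1 0.2 0 -0.11 0;-1 0.2 0 -0.1 0;-1 0.21 0 -0.09 0;-1 0.21 0 -0.08 0;-1 0.21 0 -0.07 0;-1 0.22 0 -0.06 0;-1 0.22 0 -0.05 0;-1 0.22 0 -0.04 0;-1 0.22 0 -0.03 0"}}

```text
t: 12.1
tcp_pos: [0.5949, -0.0954, 0.2511]
ee_rot: [3.015, -0.207, 0.733]
ft_force: [-1.7, 6.4, -3.2]
grip_width: 0.035
grasp_force: 62.6
```

```bash
python3 -c "
from h import *
s=st()
for t in(.944,1.1,1.135,1.18):print(t,units(tongue(t)))"
```

```text
t 12.1 p [ 0.5949 -0.0954  0.2511] j [-0.193  0.119  1.832  0.04   0.714  1.492] f [-1.7  6.4 -3.2] gw 0.035 62.6
[[0.88, -0.137, 0.455], [-0.122, -0.991, -0.062], [0.459, -0.001, -0.888]]
0.944 [ 0.07   0.056 -0.005]
1.1 [ 0.807  0.056 -0.02 ]
1.135 [ 0.972  0.056 -0.008]
1.18 [1.183 0.056 0.016]
```

Emit:
{"method": "move_arm", "body": {"moves": "-1 0.22 0 -0.02 0;-1 0.22 0 0 0;-1 0.22 0 0 0;-1 0.22 0 0 0;-1 0.1 0 0 0;-1 0.08 0 0.01 0;-1 0.05 0 0.01 0;-1 0.05 0 0 0;-1 0 0 0 0;-1 0 0 0 0"}}

```text
t: 13.35
tcp_pos: [0.6463, -0.1026, 0.2781]
ee_rot: [3.014, -0.207, 0.735]
ft_force: [0.2, 4.9, -6.2]
grip_width: 0.0344
grasp_force: 60.5
```

```bash
python3 -c "
from h import *
s=st()
for t in(1.1,1.135,1.18):print(t,units(tongue(t)))
a=snap('scene')
cv2.imwrite('pics/l2.png',cv2.resize(cv2.cvtColor(a['frame'],cv2.COLOR_RGB2BGR)[60:300,130:330],None,fx=2.5,fy=2.5,interpolation=cv2.INTER_CUBIC))"
```

```text
t 13.35 p [ 0.6463 -0.1026  0.2781] j [-0.187  0.184  1.683  0.033  0.797  1.504] f [ 0.2  4.9 -6.2] gw 0.0344 60.5
[[0.879, -0.136, 0.456], [-0.121, -0.991, -0.063], [0.46, -0.0, -0.888]]
1.1 [-0.363  0.054 -0.018]
1.135 [-0.198  0.054 -0.005]
1.18 [0.014 0.054 0.019]
```

Emit:
{"method": "move_arm", "body": {"moves": "-1 0.02 0 0 0;-1 0.02 0 0 0;-1 0.02 0 0 0;-1 0.02 0 0 0;-1 0 0 0 0;-1 0 0 0 0;-1 0 0 0 0;-1 0 0 0 0;-1 0 0 0 0;-1 0 0 0 0"}}

```text
t: 14.65
tcp_pos: [0.6491, -0.103, 0.2793]
ee_rot: [3.015, -0.207, 0.732]
ft_force: [-0.0, 5.0, -6.2]
grip_width: 0.0343
grasp_force: 60.6
```

```bash
python3 -c "
from h import *
s=st()
for t in(1.135,1.18):print(t,units(tongue(t)))
a=snap('scene')
cv2.imwrite('pics/l2.png',cv2.resize(cv2.cvtColor(a['frame'],cv2.COLOR_RGB2BGR)[60:300,130:330],None,fx=2.5,fy=2.5,interpolation=cv2.INTER_CUBIC))"
```

```text
t 14.65 p [ 0.6491 -0.103   0.2793] j [-0.187  0.188  1.673  0.032  0.804  1.504] f [-0.   5.  -6.2] gw 0.0343 60.6
[[0.88, -0.136, 0.454], [-0.121, -0.991, -0.062], [0.459, -0.0, -0.889]]
1.135 [-0.26   0.054 -0.011]
1.18 [-0.049  0.054  0.014]
```

View pics/l2.png

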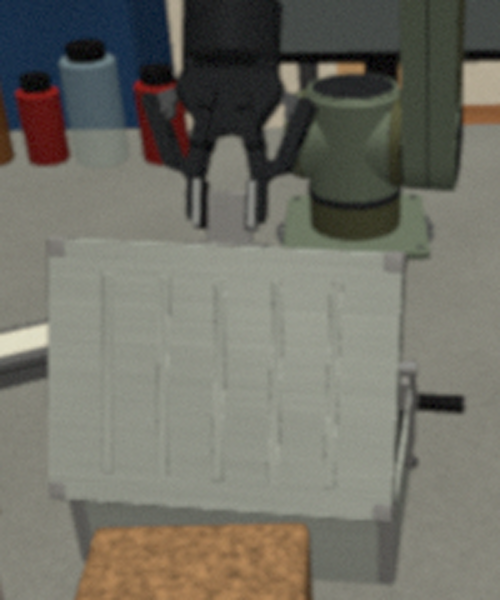

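```bash
cat >> h.py <<'E'
from scipy.optimize import brentq
def stay(th):
    "knee points (fwd, back) case xz"
    c,n=np.cos(th),np.sin(th);T=np.array([.105-.12*c+.015*n,.085+.12*n+.015*c]);L=np.array([0,.055])
    d=T-L;D=np.hypot(*d);h=np.sqrt(max(0,.082**2-D*D/4));u=np.array([-d[1],d[0]])/D
    return (L+T)/2+u*h,(L+T)/2-u*h
def casey(s,px,y=.1715):
    A=cs(ray(s,px,0));B=cs(ray(s,px,.2));return A+(B-A)*(y-A[1])/(B[1]-A[1])
E
python3 -c "
from h import *
a=snap('scene');print(casey(a,(306,220.9)),casey(a,(130+462/2.5,60+403/2.5),.1915))
for t in(0,.9,1.05,1.1,1.135,1.16,1.175,1.18,1.19):print(t,stay(t))"
```

```text
[-0.00814232  0.1715      0.11397163] [0.01368783 0.1915     0.12955653]
0 (array([-0.08196711,  0.05267763]), array([0.06696711, 0.10232237]))
0.9 (array([-0.01977563,  0.13457967]), array([0.06193234, 0.1087437 ]))
1.05 (array([0.00196023, 0.13697657]), array([0.05634259, 0.11457779]))
1.1 (array([0.01081273, 0.13628398]), array([0.05312384, 0.11746485]))
1.135 (array([0.0181468 , 0.13496683]), array([0.04979532, 0.12014926]))
1.16 (array([0.0247602 , 0.13317245]), array([0.04607111, 0.12283401]))
1.175 (array([0.03053491, 0.13110269]), array([0.04204027, 0.12540324]))
1.18 (array([0.03401654, 0.12961149]), array([0.03914157, 0.1270551 ]))
1.19 (array([0.03716317, 0.12848959]), array([0.03716317, 0.12848959]))
```

```bash
python3 -c "
from h import *
a=snap('scene');b=snap('top')
for t in(1.05,1.1,1.135,1.16,1.18):
  for i in(0,1):
    k=stay(t)[i]; print(t,i,proj(a,[w([k[0],.1715,k[1]]),w([k[0],.1915,k[1]])]).round(1).tolist(),proj(b,[w([k[0],.1715,k[1]])]).round(1).tolist())
  c,n=np.cos(t),np.sin(t);print('   lid front top corners',proj(a,[w([.105-.21*c+.035*n,e*.14,.085+.21*n+.035*c]) for e in(1,-1)]).round(1).tolist())
f=b['frame'].astype(int).sum(2)[170:230,240:285]
m=(f<150)
ys,xs=np.nonzero(m);print(len(xs),xs.mean()+240,ys.mean()+170,xs.min()+240,xs.max()+240,ys.min()+170,ys.max()+170)
f=a['frame'].astype(int).sum(2)[210:235,294:330]
m=(f<130)
ys,xs=np.nonzero(m);print(len(xs),xs.mean()+294,ys.mean()+210,xs.min()+294,xs.max()+294)
"
```

```text
1.05 0 [[306.0, 214.9], [315.2, 215.4]] [[266.9, 173.8]]
1.05 1 [[304.2, 237.9], [313.7, 238.5]] [[269.6, 157.6]]
   lid front top corners [[291.1, 159.0], [152.3, 152.9]]
1.1 0 [[305.8, 217.4], [315.0, 217.9]] [[267.3, 170.9]]
1.1 1 [[304.3, 235.9], [313.8, 236.5]] [[269.5, 158.4]]
   lid front top corners [[290.7, 159.6], [150.0, 153.4]]
1.135 0 [[305.6, 219.8], [314.8, 220.3]] [[267.6, 168.6]]
1.135 1 [[304.5, 233.9], [313.9, 234.5]] [[269.3, 159.3]]
   lid front top corners [[290.3, 160.3], [148.5, 154.0]]
1.16 0 [[305.4, 222.2], [314.7, 222.7]] [[268.0, 166.5]]
1.16 1 [[304.6, 231.9], [314.0, 232.4]] [[269.1, 160.3]]
   lid front top corners [[290.1, 160.8], [147.3, 154.5]]
1.18 0 [[305.1, 226.0], [314.4, 226.6]] [[268.4, 163.7]]
1.18 1 [[304.9, 228.4], [314.3, 228.9]] [[268.7, 162.2]]
   lid front top corners [[289.9, 161.3], [146.4, 154.9]]
1 282.0 205.0 282 282 205 205
90 305.5777777777778 220.96666666666667 297 314
```

Emit:
{"method": "move_arm", "body": {"moves": "-1 0.04 0 0 0;-1 0.04 0 0 0;-1 0.03 0 0.01 0;-1 0.03 0 0 0;-1 0.02 0 0 0;-1 0.01 0 0 0;-1 0 0 0 0;-1 0 0 0 0;-1 0 0 0 0;-1 0 0 0 0"}}

```text
t: 16.1
tcp_pos: [0.6567, -0.1041, 0.2821]
ee_rot: [3.016, -0.207, 0.731]
ft_force: [1.3, 5.9, -9.4]
grip_width: 0.0342
grasp_force: 60.7
```

```bash
cat >> h.py <<'E'
def knob():
    a=snap('scene');f=a['frame'].astype(int).sum(2)[210:242,294:330];ys,xs=np.nonzero(f<130);print('knob',len(xs),(xs.mean()+294).round(2),(ys.mean()+210).round(2))
E
python3 -c "
from h import *
s=st();print(units(tongue(1.18)));knob()"
```

```text
t 16.1 p [ 0.6567 -0.1041  0.2821] j [-0.186  0.2    1.652  0.031  0.816  1.506] f [ 1.3  5.9 -9.4] gw 0.0342 60.7
[[0.881, -0.136, 0.453], [-0.122, -0.991, -0.062], [0.458, -0.0, -0.889]]
[-0.212  0.054 -0.007]
knob 94 305.2 224.5
```

Emit:
{"method": "move_arm", "body": {"moves": "-1 0.02 0 0 0;-1 0.02 0 0 0;-1 0.02 0 0 0;-1 0 0 0 0;-1 0 0 0 0;-1 0 0 0 0;-1 0 0 0 0;-1 0 0 0 0;-1 0 0 0 0;-1 0 0 0 0"}}

```text
t: 17.4
tcp_pos: [0.6589, -0.1044, 0.2828]
ee_rot: [3.017, -0.209, 0.728]
ft_force: [0.4, 4.8, -9.6]
grip_width: 0.0345
grasp_force: 60.8
```

```bash
python3 -c "
from h import *
s=st();knob()"
```

```text
t 17.4 p [ 0.6589 -0.1044  0.2828] j [-0.186  0.203  1.644  0.031  0.821  1.507] f [ 0.4  4.8 -9.6] gw 0.0345 60.8
[[0.881, -0.138, 0.452], [-0.123, -0.99, -0.062], [0.456, -0.001, -0.89]]
knob 98 305.21 230.39
```

Emit:
{"method": "move_arm", "body": {"moves": "-1 -0.03 0 0 0;-1 -0.03 0 0 0;-1 -0.03 0 0 0;-1 -0.03 0 0 0;-1 -0.03 0 0 0;-1 -0.03 0 0 0;-1 -0.02 0 0 0;-1 0 0 0 0;-1 0 0 0 0;-1 0 0 0 0"}}

```text
t: 18.7
tcp_pos: [0.6519, -0.1034, 0.2802]
ee_rot: [3.014, -0.209, 0.737]
ft_force: [1.3, 5.2, -7.8]
grip_width: 0.0344
grasp_force: 60.5
```

```bash
python3 -c "
from h import *
s=st();knob()"
```

```text
t 18.7 p [ 0.6519 -0.1034  0.2802] j [-0.187  0.191  1.669  0.033  0.803  1.506] f [ 1.3  5.2 -7.8] gw 0.0344 60.5
[[0.879, -0.138, 0.457], [-0.123, -0.99, -0.063], [0.461, -0.001, -0.887]]
knob 100 304.71 234.4
```

Emit:
{"method": "move_arm", "body": {"moves": "0.3 0 0 0 0;0.3 0 0 0 0;0.3 0 0 0 0;0.3 0 0 0 0;0.3 0 0 -0.4 0;0.3 0 0 -0.8 0;0.3 -0.3 0 -0.8 0;1 -0.9 0 -0.5 0;1 -0.9 0 -0.5 0;1 -0.9 0 -0.5 0"}}

```text
t: 20.0
tcp_pos: [0.4393, -0.0753, 0.3688]
ee_rot: [3.007, -0.207, 0.748]
ft_force: [-0.1, 0.1, -0.2]
grip_width: 0.0855
grasp_force: 0.0
```

```bash
python3 -c "
from h import *
s=st();knob()
a=snap('top');x,y=240,135
P=[w([.013,e*.065,.098]) for e in(1,-1)];print(proj(a,P)-(x,y))
cv2.imwrite('pics/r1.png',cv2.resize(cv2.cvtColor(a['frame'],cv2.COLOR_RGB2BGR)[y:y+140,x:x+160],None,fx=4,fy=4,interpolation=cv2.INTER_CUBIC))"
```

```text
t 20.0 p [ 0.4393 -0.0753  0.3688] j [-0.225 -0.215  1.852  0.045  1.018  1.469] f [-0.1  0.1 -0.2] gw 0.0855 0.0
[[0.875, -0.137, 0.464], [-0.12, -0.991, -0.067], [0.469, 0.002, -0.883]]
knob 99 304.79 235.21
[[ 62.90258628  42.15949456]
 [105.66627118  47.50747818]]
```

View pics/r1.png

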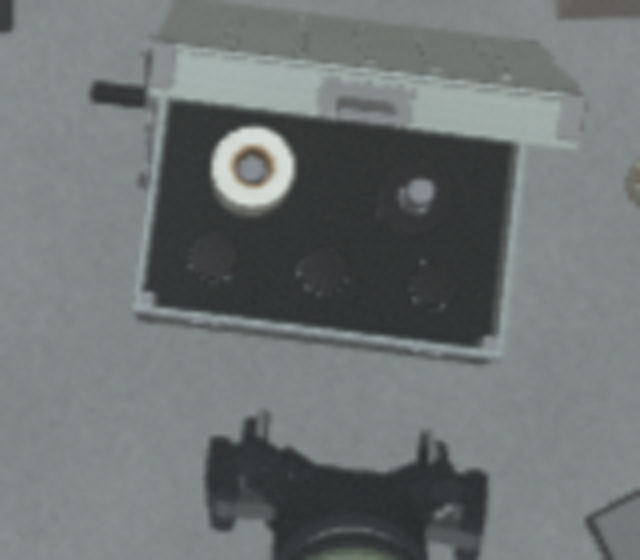

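```bash
python3 -c "
from h import *
print(units(w([.013,.065,.080])))"
```

```text
[ 0.515 -1.288  7.51 ]
```

Emit:
{"method": "move_arm", "body": {"moves": "1 0.51 -0.65 0 0;1 0 -0.64 0.8 0;1 0 0 1 0;1 0 0 1 0;1 0 0 1 0;1 0 0 1 0;1 0 0 0.9 0;1 0 0 0.7 0;1 0 0 0.4 0;1 0 0 0 0"}}

```text
t: 21.35
tcp_pos: [0.6299, -0.0373, 0.0778]
ee_rot: [3.009, -0.207, 0.743]
ft_force: [-0.5, 0.1, -0.1]
grip_width: 0.0854
grasp_force: 0.0
```

```bash
python3 -c "
from h import *
st();print(units(w([.013,.065,.080])))"
```

```text
t 21.35 p [ 0.6299 -0.0373  0.0778] j [-0.056  0.356  2.026 -0.146  0.28   1.783] f [-0.5  0.1 -0.1] gw 0.0854 0.0
[[0.877, -0.138, 0.461], [-0.121, -0.99, -0.066], [0.465, 0.002, -0.885]]
[-0.026  0.004  0.616]
```

Emit:
{"method": "move_arm", "body": {"moves": "1 -0.02 0 0.2 0;1 0 0 0.2 0;1 0 0 0.2 0;1 0 0 0 0;-1 0 0 0 0;-1 0 0 0 0;-1 0 0 0 0;-1 0 0 0 0;-1 0 0 0 0;-1 0 0 0 0"}}

```text
t: 22.6
tcp_pos: [0.643, -0.0391, 0.0536]
ee_rot: [3.007, -0.207, 0.749]
ft_force: [-2.3, 0.5, 6.5]
grip_width: 0.0594
grasp_force: 65.9
```

```bash
python3 -c "
from h import *
s=st();r=R.from_rotvec(s['ee_rot']).as_matrix();u=units(w([.013,.065,.080]))
print(u, r.T@[0,0,1]); T=np.array([.50,.26,.003]); D=T-w([.013,.065,.05]);print('D',D, r.T@D/.05)"
```

```text
t 22.6 p [ 0.643  -0.0391  0.0536] j [-0.058  0.408  2.025 -0.177  0.225  1.813] f [-2.3  0.5  6.5] gw 0.0594 65.9
[[0.875, -0.137, 0.464], [-0.12, -0.991, -0.066], [0.469, 0.002, -0.883]]
[-0.031  0.005  0.066] [ 0.46915093  0.00218641 -0.8831153 ]
D [-0.12731171  0.29710408 -0.047     ] [-3.38296409 -5.53837158 -0.74648225]
```

Emit:
{"method": "move_arm", "body": {"moves": "-1 0.14 0 -0.265 0;-1 0.14 0 -0.265 0;-1 0.14 0 -0.265 0;-1 0.14 0 -0.265 0;-1 -0.5 0 -0.6 0;-1 -0.5 0 -0.6 0;-1 -0.5 0 -0.6 0;-1 -0.5 0 -0.6 0;-1 0 -0.5 0 0;-1 0 -0.8 0 0"}}

```text
t: 23.85
tcp_pos: [0.5082, 0.0454, 0.1735]
ee_rot: [3.007, -0.211, 0.751]
ft_force: [0.4, -0.4, -0.8]
grip_width: 0.059
grasp_force: 65.1
```

```bash
python3 -c "
from h import *
s=st();r=R.from_rotvec(s['ee_rot']).as_matrix();p0=np.array([.643,-.0391,.0536]);D=np.array([.50,.26,.003])-w([.013,.065,.05])
print('remaining', p0+D-s['tcp_pos'], r.T@(p0+D-s['tcp_pos'])/.05, r.T@(p0+D+[0,0,.05]-s['tcp_pos'])/.05)
knob()"
```

```text
t 23.85 p [0.5082 0.0454 0.1735] j [ 0.158  0.054  2.132 -0.293  0.504  2.095] f [ 0.4 -0.4 -0.8] gw 0.059 65.1
[[0.874, -0.14, 0.465], [-0.123, -0.99, -0.067], [0.47, 0.001, -0.883]]
remaining [ 0.00750799  0.21263855 -0.16693884] [-1.9619104  -4.23610661  2.73172994] [-1.49178279 -4.23482939  1.84913241]
knob 98 304.68 235.29
```

```bash
cat > k.py <<'E'
from h import *
from scipy.optimize import least_squares
J=np.array([[-1.339,.32,1.565,0,1.257,-.02],[-.157,.924,.216,.001,1.93,1.552],[-.153,1.026,.216,.004,1.513,1.555],[-.162,.297,1.554,.013,.802,1.539],[-.22,.118,2.314,.162,.229,1.339],[-.193,.119,1.832,.04,.714,1.492],[-.225,-.215,1.852,.045,1.018,1.469],[-.056,.356,2.026,-.146,.28,1.783],[-.058,.408,2.025,-.177,.225,1.813],[.158,.054,2.132,-.293,.504,2.095]])
P=np.array([[.1432,-.5564,.2129],[.8768,-.1265,.3126],[1.0255,-.1455,.2466],[.7178,-.1025,.2703],[.472,-.0814,.0981],[.5949,-.0954,.2511],[.4393,-.0753,.3688],[.6299,-.0373,.0778],[.643,-.0391,.0536],[.5082,.0454,.1735]])
E=lambda a,t:R.from_euler(a,t).as_matrix()
def fk(j,g):
    A=E('z',j[0]);B=A@E('y',j[1]);Cc=B@E('y',j[2]);W=Cc@E('z',j[3])@E('y',j[4])@E('z',j[5])
    p=A@[g[0],0,g[1]]+B@[0,0,g[2]]+Cc@[g[3],0,g[4]]+W@[0,0,g[5]]
    return p,W@E('z',g[6])
q=least_squares(lambda g:np.concatenate([fk(j,g)[0]-p for j,p in zip(J,P)]),[0,.2,.4,0,.4,.15,0])
g=q.x;print(g.round(4),np.abs(q.fun).max())
r=R.from_rotvec(telemetry.sense()['ee_rot']).as_matrix();M=fk(telemetry.sense()['joints'],g)[1].T@r
g[6]=np.arctan2(M[1,0],M[0,0]);print(M.round(3),g[6])
lo=[-3.11,-.84,.21,-1.34,.05,-2.56];hi=[3.11,2.01,2.61,4.49,2.63,2.56]
def ik(p,Rt,j0):
    f=lambda j:np.concatenate([(fk(j,g)[0]-p)*5,(R.from_matrix(fk(j,g)[1].T@Rt).as_rotvec())])
    s=least_squares(f,np.clip(j0,np.array(lo)+1e-3,np.array(hi)-1e-3),bounds=(lo,hi));return s.x.round(3),np.abs(s.fun).max().round(4)
E
python3 - <<'E'
from k import *
j=telemetry.sense()['joints']
T0=np.array([.643,-.0391,.0536])-w([.013,.065,.05])
for x,y in((.5,.26),(.5,.24),(.525,.245),(.53,.235),(.53,.26)):
    for dz in(.06,.0):print(x,y,dz,ik(T0+[x,y,.003+dz],r,j))
E
```

```text
[0.0023 0.136  0.5913 0.0246 0.4162 0.3317 0.    ] 0.011771045216196041
[[ 0. -1.  0.]
 [ 1.  0. -0.]
 [ 0.  0.  1.]] 1.5707963267948966
0.5 0.26 0.06 (array([ 0.561,  0.333,  2.041, -0.421,  0.464,  2.56 ]), np.float64(0.1123))
0.5 0.26 0.0 (array([ 0.533,  0.428,  2.081, -0.425,  0.34 ,  2.56 ]), np.float64(0.1519))
0.5 0.24 0.06 (array([ 0.532,  0.32 ,  2.068, -0.442,  0.443,  2.56 ]), np.float64(0.1029))
0.5 0.24 0.0 (array([ 0.503,  0.417,  2.107, -0.448,  0.319,  2.56 ]), np.float64(0.1444))
0.525 0.245 0.06 (array([ 0.523,  0.352,  2.02 , -0.451,  0.456,  2.56 ]), np.float64(0.0927))
0.525 0.245 0.0 (array([ 0.496,  0.445,  2.057, -0.457,  0.337,  2.56 ]), np.float64(0.1329))
0.53 0.235 0.06 (array([ 0.506,  0.351,  2.025, -0.465,  0.447,  2.56 ]), np.float64(0.0856))
0.53 0.235 0.0 (array([ 0.478,  0.445,  2.061, -0.471,  0.329,  2.56 ]), np.float64(0.1265))
0.53 0.26 0.06 (array([ 0.542,  0.367,  1.991, -0.439,  0.474,  2.56 ]), np.float64(0.0969))
0.53 0.26 0.0 (array([ 0.516,  0.458,  2.028, -0.443,  0.357,  2.56 ]), np.float64(0.1356))
```

Run:
```python
from k import *
j=telemetry.sense()['joints'];p=telemetry.sense()['tcp_pos'];print(fk(j,g)[0]-p)
T0=np.array([.643,-.0391,.0536])-w([.013,.065,.05])
for sp in(.2,.25,.3):
    r2=r@E('z',-sp);ax=r2@r.T@[0,0,1];print(sp,np.degrees(np.arccos(ax[2])))
    for dz in(.1,.03,.0):print(dz,ik(T0+[.53,.243,.003+dz],r2,j))
    print((r2.T@(T0+[.53,.243,.053]-p)/.05).round(3),(r2.T@[0,0,-1]).round(3))
print((r.T@(T0+[.53,.243,.133]-p)/.05).round(3))
```

```text
[0.0023 0.136  0.5913 0.0246 0.4162 0.3317 0.    ] 0.011771045216196041
[[ 0. -1.  0.]
 [ 1.  0. -0.]
 [ 0.  0.  1.]] 1.5707963267948966
[ 1.77985781e-03 -1.07560936e-02 -6.45566286e-05]
0.2 5.402014329330009
0.1 (array([ 0.58 ,  0.306,  2.   , -0.608,  0.542,  2.56 ]), np.float64(0.0143))
0.03 (array([ 0.542,  0.407,  2.043, -0.62 ,  0.414,  2.56 ]), np.float64(0.0673))
0.0 (array([ 0.527,  0.455,  2.053, -0.625,  0.365,  2.56 ]), np.float64(0.0917))
[-0.155 -3.995  2.164] [-0.463 -0.092  0.882]
0.25 6.747585208364637
0.1 (array([ 0.589,  0.307,  2.008, -0.647,  0.54 ,  2.56 ]), np.float64(0.0021))
0.03 (array([ 0.551,  0.408,  2.047, -0.661,  0.416,  2.56 ]), np.float64(0.057))
0.0 (array([ 0.536,  0.456,  2.056, -0.667,  0.368,  2.56 ]), np.float64(0.0822))
[ 0.045 -3.998  2.164] [-0.458 -0.115  0.882]
0.3 8.089863119834762
0.1 (array([ 0.591,  0.307,  2.009, -0.655,  0.539,  2.519]), np.float64(0.0))
0.03 (array([ 0.559,  0.41 ,  2.052, -0.702,  0.416,  2.56 ]), np.float64(0.0468))
0.0 (array([ 0.544,  0.458,  2.06 , -0.708,  0.371,  2.56 ]), np.float64(0.0727))
[ 0.245 -3.99   2.164] [-0.451 -0.138  0.882]
[-0.19  -3.887  0.753]
```

Run:
```python
from k import *
j=telemetry.sense()['joints'];p=telemetry.sense()['tcp_pos']
T0=np.array([.643,-.0391,.0536])-w([.013,.065,.05])
rf=r@E('z',np.pi); jf=j.copy();jf[5]-=np.pi
for x,y in((.44,0.),(.44,.04),(.44,.08),(.48,.12),(.40,.08)):
    for dz in(.05,0):print(x,y,dz,ik(T0+[x,y,dz],r,j),ik(T0+[x,y,dz],rf,jf)[0][5])
for x,y in((.5,.26),(.525,.25)):
    for dz in(.1,0):print('tray',x,y,ik(T0+[x,y,.003+dz],rf,jf))
```

```text
[0.0023 0.136  0.5913 0.0246 0.4162 0.3317 0.    ] 0.011771045216196041
[[ 0. -1.  0.]
 [ 1.  0. -0.]
 [ 0.  0.  1.]] 1.5707963267948966
0.44 0.0 0.05 (array([ 0.051,  0.183,  2.414, -0.825,  0.105,  2.56 ]), np.float64(0.0123)) -0.308
0.44 0.0 0 (array([ 0.02 ,  0.292,  2.411, -0.848,  0.05 ,  2.56 ]), np.float64(0.0857)) -0.062
0.44 0.04 0.05 (array([ 0.159,  0.184,  2.389, -0.733,  0.162,  2.56 ]), np.float64(0.0329)) -0.119
0.44 0.04 0 (array([ 0.111,  0.294,  2.402, -0.768,  0.066,  2.56 ]), np.float64(0.0943)) 0.059
0.44 0.08 0.05 (array([ 0.258,  0.192,  2.357, -0.65 ,  0.215,  2.56 ]), np.float64(0.0545)) -0.023
0.44 0.08 0 (array([ 0.213,  0.3  ,  2.376, -0.68 ,  0.111,  2.56 ]), np.float64(0.1109)) 0.175
0.48 0.12 0.05 (array([ 0.328,  0.256,  2.252, -0.595,  0.273,  2.56 ]), np.float64(0.0614)) -0.104
0.48 0.12 0 (array([ 0.292,  0.353,  2.273, -0.615,  0.173,  2.56 ]), np.float64(0.1095)) 0.238
0.4 0.08 0.05 (array([ 0.275,  0.138,  2.425, -0.634,  0.209,  2.56 ]), np.float64(0.0666)) 0.12
0.4 0.08 0 (array([ 0.223,  0.254,  2.446, -0.668,  0.095,  2.56 ]), np.float64(0.127)) 0.216
tray 0.5 0.26 (array([ 0.658,  0.288,  2.04 , -0.683,  0.561, -0.235]), np.float64(0.0))
tray 0.5 0.26 (array([ 0.658,  0.453,  2.144, -1.094,  0.388,  0.224]), np.float64(0.0))
tray 0.525 0.25 (array([ 0.609,  0.307,  2.01 , -0.66 ,  0.547, -0.302]), np.float64(0.0))
tray 0.525 0.25 (array([ 0.609,  0.467,  2.111, -1.065,  0.373,  0.147]), np.float64(0.0))
```

Run:
```python
from k import *
j=telemetry.sense()['joints'];p=telemetry.sense()['tcp_pos']
T0=np.array([.643,-.0391,.0536])-w([.013,.065,.05])
jj=j.copy();jj[5]-=.5
for sp in(.4,.5,.6,.7):
    r2=r@E('z',-sp);print(sp,np.degrees(np.arccos((r2@r.T)[2,2])))
    for dz in(.1,.03,.0):print(dz,ik(T0+[.53,.242,.003+dz],r2,jj))
for x,y in((.44,-.1),(.44,-.16),(.44,-.2),(.5,-.3),(.42,-.25)):
    for dz in(.05,0):print(x,y,dz,ik(T0+[x,y,dz],r,j))
```

```text
[0.0023 0.136  0.5913 0.0246 0.4162 0.3317 0.    ] 0.011771045216196041
[[ 0. -1.  0.]
 [ 1.  0. -0.]
 [ 0.  0.  1.]] 1.5707963267948966
0.4 10.76188538795106
0.1 (array([ 0.589,  0.307,  2.011, -0.654,  0.538,  2.417]), np.float64(0.0))
0.03 (array([ 0.572,  0.411,  2.065, -0.787,  0.414,  2.56 ]), np.float64(0.0267))
0.0 (array([ 0.557,  0.46 ,  2.07 , -0.793,  0.372,  2.56 ]), np.float64(0.054))
0.5 13.412745629907429
0.1 (array([ 0.589,  0.307,  2.011, -0.654,  0.538,  2.317]), np.float64(0.0))
0.03 (array([ 0.585,  0.414,  2.08 , -0.872,  0.409,  2.56 ]), np.float64(0.0076))
0.0 (array([ 0.569,  0.462,  2.082, -0.879,  0.372,  2.56 ]), np.float64(0.0361))
0.6 16.037058523869295
0.1 (array([ 0.589,  0.307,  2.011, -0.654,  0.538,  2.217]), np.float64(0.0))
0.03 (array([ 0.589,  0.414,  2.086, -0.908,  0.407,  2.501]), np.float64(0.0))
0.0 (array([ 0.58 ,  0.464,  2.095, -0.966,  0.369,  2.56 ]), np.float64(0.0188))
0.7 18.62937853323703
0.1 (array([ 0.589,  0.307,  2.011, -0.654,  0.538,  2.117]), np.float64(0.0))
0.03 (array([ 0.589,  0.414,  2.086, -0.908,  0.407,  2.401]), np.
[... 282 characters left out ...]
6 0.05 (array([-0.439,  0.224,  2.362,  1.044,  0.165,  0.265]), np.float64(0.0))
0.44 -0.16 0 (array([-0.439,  0.346,  2.421,  2.166,  0.173, -0.87 ]), np.float64(0.0))
0.44 -0.2 0.05 (array([-0.543,  0.247,  2.324,  1.032,  0.221,  0.189]), np.float64(0.0))
0.44 -0.2 0 (array([-0.543,  0.362,  2.38 ,  1.86 ,  0.197, -0.657]), np.float64(0.0))
0.5 -0.3 0.05 (array([-0.662,  0.372,  2.097,  0.802,  0.338,  0.326]), np.float64(0.0))
0.5 -0.3 0 (array([-0.662,  0.46 ,  2.143,  1.164,  0.262, -0.053]), np.float64(0.0))
0.42 -0.25 0.05 (array([-0.689,  0.262,  2.298,  1.029,  0.295,  0.064]), np.float64(0.0))
0.42 -0.25 0 (array([-0.689,  0.373,  2.352,  1.612,  0.252, -0.54 ]), np.float64(0.0))
```

Run:
```python
from k import *
j=telemetry.sense()['joints'];p=telemetry.sense()['tcp_pos']
T0=np.array([.643,-.0391,.0536])-w([.013,.065,.05])
r2=r@E('z',-.524)
for dz in(.1,.06):print((r2.T@(T0+[.53,.24,.003+dz]-p)/.05).round(3))
```

```text
[0.0023 0.136  0.5913 0.0246 0.4162 0.3317 0.    ] 0.011771045216196041
[[ 0. -1.  0.]
 [ 1.  0. -0.]
 [ 0.  0.  1.]] 1.5707963267948966
[ 1.511 -3.546  1.286]
[ 1.184 -3.734  1.991]
```

Emit:
{"method": "move_arm", "body": {"moves": "-1 0 -0.4 0 -0.6;-1 0 -0.4 0 -0.6;-1 0 0 0 -0.6;-1 0 0 0 -0.6;-1 0 0 0 -0.6;-1 0.6 -0.6 0 0;-1 0.6 -0.6 0 0;-1 0 -0.4 0.2 0;-1 0 0 0.2 0;-1 0 0 0 0"}}

```text
t: 25.15
tcp_pos: [0.545, 0.18, 0.1579]
ee_rot: [2.85, 0.557, 0.679]
ft_force: [0.2, 0.5, -0.9]
grip_width: 0.0593
grasp_force: 65.3
```

```bash
cat >> k.py <<'E'
T0=np.array([.643,-.0391,.0536])-w([.013,.065,.05])
E
python3 - <<'E'
from k import *
s=st();p=s['tcp_pos']
for dz in(.06,.01):print((r.T@(T0+[.53,.24,.003+dz]-p)/.05).round(3))
print((r.T@[0,0,-1]).round(3))
E
```

```text
[0.0023 0.136  0.5913 0.0246 0.4162 0.3317 0.    ] 0.011771045216196041
[[-0. -1.  0.]
 [ 1. -0.  0.]
 [-0.  0.  1.]] 1.570796326794897
t 25.15 p [0.545  0.18   0.1579] j [ 0.453  0.198  2.001 -0.493  0.588  2.002] f [ 0.2  0.5 -0.9] gw 0.0593 65.3
[[0.828, 0.319, 0.462], [0.391, -0.918, -0.067], [0.402, 0.236, -0.884]]
[-0.27  -1.491  1.543]
[-0.673 -1.727  2.428]
[-0.402 -0.236  0.884]
```

Emit:
{"method": "move_arm", "body": {"moves": "-1 -0.07 -0.6 0.2 0;-1 -0.07 -0.6 0.3 0;-1 -0.07 -0.29 0.5 0;-1 -0.06 0 0.54 0;-1 -0.1 -0.06 0.22 0;-1 -0.1 -0.06 0.22 0;-1 -0.1 -0.06 0.22 0;-1 -0.1 -0.06 0.22 0;-1 0 0 0 0;-1 0 0 0 0"}}

```text
t: 26.4
tcp_pos: [0.5492, 0.2388, 0.023]
ee_rot: [2.856, 0.561, 0.669]
ft_force: [0.1, 0.2, -1.7]
grip_width: 0.0592
grasp_force: 65.3
```

Run:
```python
from k import *
s=st();p=s['tcp_pos'];print(cs(p)-0,(p-T0))
print((r.T@[0,0,-1]).round(3)); z0=R.from_rotvec([3.007,-.207,.749]).as_matrix()
print('roll axis',(r@z0.T@[0,0,1]).round(3))
```

```text
[0.0023 0.136  0.5913 0.0246 0.4162 0.3317 0.    ] 0.011771045216196041
[[ 0. -1.  0.]
 [ 1.  0. -0.]
 [ 0.  0.  1.]] 1.5707963267948963
t 26.4 p [0.5492 0.2388 0.023 ] j [ 0.557  0.441  2.081 -0.911  0.383  2.557] f [ 0.1  0.2 -1.7] gw 0.0592 65.3
[[0.83, 0.322, 0.455], [0.392, -0.918, -0.064], [0.397, 0.232, -0.888]]
[-0.10226597  0.32757715  0.02295513] [0.53354642 0.24082116 0.01935513]
[-0.397 -0.232  0.888]
roll axis [-0.011  0.238  0.971]
```

Emit:
{"method": "move_arm", "body": {"moves": "-1 -0.05 -0.03 0.03 0;-1 -0.05 -0.03 0.03 0;-1 -0.06 -0.02 0.03 0;-1 0 0 0 0;0.45 0 0 0 0;0.5 0 0 0 0;0.55 0 0 0 0;0.62 0 0 0 0;0.7 0 0 0 0;0.8 0 0 0 0"}}

```text
t: 27.65
tcp_pos: [0.5449, 0.2392, 0.0181]
ee_rot: [2.86, 0.566, 0.657]
ft_force: [-0.4, -0.1, 0.0]
grip_width: 0.0772
grasp_force: 0.0
```

Run:
```python
from h import *
st()
o=[]
for n,(x,y) in(('top',(150,180)),('scene',(325,180))):
    a=snap(n);f=cv2.cvtColor(a['frame'],cv2.COLOR_RGB2BGR)[y:y+100,x:x+120]
    o.append(cv2.resize(f,None,fx=3.3,fy=3.3,interpolation=cv2.INTER_CUBIC))
cv2.imwrite('pics/p1.png',np.hstack(o))
```

```text
t 27.65 p [0.5449 0.2392 0.0181] j [ 0.559  0.445  2.088 -0.909  0.377  2.557] f [-0.4 -0.1  0. ] gw 0.0772 0.0
[[0.832, 0.327, 0.447], [0.394, -0.917, -0.063], [0.39, 0.229, -0.892]]
```

View pics/p1.png

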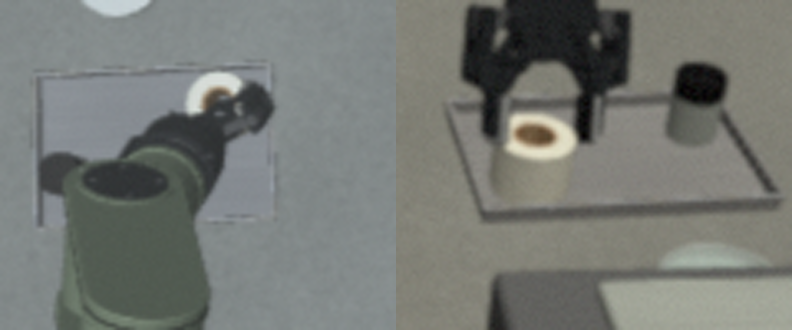

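```bash
cat >> k.py <<'E'
def plan(wps,n,spins=None):
    "world tcp deltas -> rows of tool units; spin per row in units"
    s=telemetry.sense();rr=R.from_rotvec(s['ee_rot']).as_matrix();p=s['tcp_pos'].copy()
    k=0
    for wp,m in zip(wps,n):
        d=(np.array(wp)-p)/m
        for _ in range(m):
            sp=0 if spins is None else spins[k]
            print((rr.T@d/.05).round(2),sp,end=';');k+=1
            rr=rr@E('z',np.radians(10*sp))
        p=np.array(wp);print()
E
python3 - <<'E'
from k import *
plan([[.444,.253,.22],[.42,0.,.34],[.45,-.3,.36],[.66,-.72,.34]],[4,5,5,8])
# knob ik
def tgt(kx,kz,zc,y=.180):
    zc=np.array(zc)/np.linalg.norm(zc);yy=np.cross([0,1,0],zc);yy/=np.linalg.norm(yy);out=[]
    for sg in(1,-1):
        Rc=np.stack([np.cross(sg*yy,zc),sg*yy,zc],1);out.append((w([kx,y,kz])+RC@zc*.034,RC@Rc))
    return out
for zc in([.45,0,-.89],[.57,-.14,-.81],[.5,-.2,-.84]):
    for kx,kz in((.05,.12),(-.02,.134),(-.082,.053)):
        for (p,Q) in tgt(kx,kz,zc):print(zc,kx,ik(p,Q,[.1,.2,2.,-.1,.4,0.]))
E
```

```text
[0.0023 0.136  0.5913 0.0246 0.4162 0.3317 0.    ] 0.011771045216196041
[[ 0. -1.  0.]
 [ 1.  0.  0.]
 [-0.  0.  1.]] 1.5707963267948966
[ 0.    0.   -1.13] 0;[ 0.    0.   -1.13] 0;[ 0.    0.   -1.13] 0;[ 0.    0.   -1.13] 0;
[-0.29  1.01 -0.41] 0;[-0.29  1.01 -0.41] 0;[-0.29  1.01 -0.41] 0;[-0.29  1.01 -0.41] 0;[-0.29  1.01 -0.41] 0;
[-0.34  1.16  0.06] 0;[-0.34  1.16  0.06] 0;[-0.34  1.16  0.06] 0;[-0.34  1.16  0.06] 0;[-0.34  1.16  0.06] 0;
[0.   1.12 0.35] 0;[0.   1.12 0.35] 0;[0.   1.12 0.35] 0;[0.   1.12 0.35] 0;[0.   1.12 0.35] 0;[0.   1.12 0.35] 0;[0.   1.12 0.35] 0;[0.   1.12 0.35] 0;
[0.45, 0, -0.89] 0.05 (array([ 0.167,  0.435,  1.837, -0.336,  0.44 , -2.56 ]), np.float64(0.0046))
[0.45, 0, -0.89] 0.05 (array([ 0.163,  0.435,  1.835, -0.319,  0.442,  0.56 ]), np.float64(0.0))
[0.45, 0, -0.89] -0.02 (array([ 0.206,  0.33 ,  1.97 , -0.379,  0.424, -2.484]), np.float64(0.0))
[0.45, 0, -0.89] -0.02 (array([ 0.206,  0.33 ,  1.97 , -0.379,  0.424,  0.658]), np.float64(0.0))
[0.45, 0, -0.89] -0.082 (array([ 0.255,  0.39 ,  2.185, -0.934,  0.216, -1.865]), np.float64(0.0))
[0.45, 
[... 609 characters left out ...]
, -0.14, -0.81] -0.082 (array([ 0.375,  0.417,  2.192, -1.34 ,  0.416,  1.795]), np.float64(0.0486))
[0.5, -0.2, -0.84] 0.05 (array([ 0.273,  0.462,  1.834, -0.793,  0.569, -2.053]), np.float64(0.0))
[0.5, -0.2, -0.84] 0.05 (array([ 0.273,  0.462,  1.834, -0.793,  0.569,  1.089]), np.float64(0.0))
[0.5, -0.2, -0.84] -0.02 (array([ 0.329,  0.363,  1.966, -0.836,  0.577, -1.957]), np.float64(0.0))
[0.5, -0.2, -0.84] -0.02 (array([ 0.329,  0.363,  1.966, -0.836,  0.577,  1.185]), np.float64(0.0))
[0.5, -0.2, -0.84] -0.082 (array([ 0.392,  0.432,  2.168, -1.232,  0.469, -1.446]), np.float64(0.0))
[0.5, -0.2, -0.84] -0.082 (array([ 0.392,  0.432,  2.168, -1.232,  0.469,  1.696]), np.float64(0.0))
```

Run:
```python
from k import *
a=snap('scene')
for px in((122,124),(195,124),(45,175),(5,245)):print(ray(a,px,0).round(2))
plan([[.444,.253,.22],[.38,0.,.34],[.33,-.3,.36],[.26,-.88,.34]],[5,6,6,11])
```

```text
[0.0023 0.136  0.5913 0.0246 0.4162 0.3317 0.    ] 0.011771045216196041
[[ 0. -1.  0.]
 [ 1.  0.  0.]
 [-0.  0.  1.]] 1.5707963267948966
[-0.3  -0.64  0.  ]
[-0.29 -0.33  0.  ]
[ 0.16 -0.76  0.  ]
[ 0.54 -0.68  0.  ]
[ 0.   0.  -0.9] 0;[ 0.   0.  -0.9] 0;[ 0.   0.  -0.9] 0;[ 0.   0.  -0.9] 0;[ 0.   0.  -0.9] 0;
[-0.35  0.8  -0.4 ] 0;[-0.35  0.8  -0.4 ] 0;[-0.35  0.8  -0.4 ] 0;[-0.35  0.8  -0.4 ] 0;[-0.35  0.8  -0.4 ] 0;[-0.35  0.8  -0.4 ] 0;
[-0.51  0.88 -0.07] 0;[-0.51  0.88 -0.07] 0;[-0.51  0.88 -0.07] 0;[-0.51  0.88 -0.07] 0;[-0.51  0.88 -0.07] 0;[-0.51  0.88 -0.07] 0;
[-0.54  0.92  0.04] 0;[-0.54  0.92  0.04] 0;[-0.54  0.92  0.04] 0;[-0.54  0.92  0.04] 0;[-0.54  0.92  0.04] 0;[-0.54  0.92  0.04] 0;[-0.54  0.92  0.04] 0;[-0.54  0.92  0.04] 0;[-0.54  0.92  0.04] 0;[-0.54  0.92  0.04] 0;[-0.54  0.92  0.04] 0;
```

Emit:
{"method": "move_arm", "body": {"moves": "1 0 0 -0.5 0;1 0 0 -1 0;1 0 0 -1 0;1 0 0 -1 0;1 0 0 -1 0;1 -0.35 0.85 -0.4 0;1 -0.35 0.85 -0.4 0;1 -0.35 0.85 -0.4 0;1 -0.35 0.85 -0.4 0;1 -0.35 0.85 -0.4 0"}}

```text
t: 29.05
tcp_pos: [0.3952, 0.0293, 0.3234]
ee_rot: [2.859, 0.568, 0.658]
ft_force: [0.8, -1.5, -0.3]
grip_width: 0.0857
grasp_force: 0.0
```

Emit:
{"method": "move_arm", "body": {"moves": "1 -0.5 0.95 0 0;1 -0.5 0.95 0 0;1 -0.5 0.95 0 0;1 -0.5 0.95 0 0;1 -0.5 0.95 0 0;1 -0.5 0.95 0 0;1 -0.5 0.95 0 0;1 -0.5 1 0 0;1 -0.5 1 0 0;1 -0.5 1 0 0"}}

```text
t: 30.3
tcp_pos: [0.3451, -0.5124, 0.3357]
ee_rot: [2.86, 0.565, 0.657]
ft_force: [0.2, -0.4, 0.3]
grip_width: 0.0854
grasp_force: 0.0
```

Run:
```python
from k import *
s=st();z=RC.T@r[:,2];print('zc',z.round(3)); print((r.T@[0,-1,0]).round(3))
```

```text
[0.0023 0.136  0.5913 0.0246 0.4162 0.3317 0.    ] 0.011771045216196041
[[ 0. -1. -0.]
 [ 1.  0.  0.]
 [-0. -0.  1.]] 1.5707963267948963
t 30.3 p [ 0.3451 -0.5124  0.3357] j [-1.215  0.203  1.512  0.436  1.223 -0.142] f [ 0.2 -0.4  0.3] gw 0.0854 0.0
[[0.833, 0.326, 0.447], [0.394, -0.917, -0.064], [0.389, 0.229, -0.892]]
zc [ 0.452 -0.002 -0.892]
[-0.394  0.917  0.064]
```

Emit:
{"method": "move_arm", "body": {"moves": "1 -0.45 1 0.07 0;1 -0.45 1 0.07 0;1 -0.45 1 0.07 0;1 -0.45 1 0.07 0;1 -0.45 1 0.07 0;1 -0.45 1 0.07 0;1 -0.45 1 0.07 0;1 -0.45 1 0.07 0;1 -0.45 1 0.07 0;1 -0.45 1 0.07 0"}}

```text
t: 31.55
tcp_pos: [0.3132, -0.9466, 0.2767]
ee_rot: [2.761, 0.513, 0.661]
ft_force: [0.3, 0.6, -0.3]
grip_width: 0.0854
grasp_force: 0.0
```

Run:
```python
from k import *
s=st();z=RC.T@r[:,2];print('zc',z.round(3)); print((r.T@[0,-1,0]).round(3))
```

```text
[0.0023 0.136  0.5913 0.0246 0.4162 0.3317 0.    ] 0.011771045216196041
[[ 0. -1. -0.]
 [ 1.  0.  0.]
 [-0. -0.  1.]] 1.5707963267948963
t 31.55 p [ 0.3132 -0.9466  0.2767] j [-1.414  1.016  0.216  0.463  1.636 -0.115] f [ 0.3  0.6 -0.3] gw 0.0854 0.0
[[0.835, 0.276, 0.477], [0.393, -0.905, -0.163], [0.386, 0.323, -0.864]]
zc [ 0.495 -0.096 -0.864]
[-0.393  0.905  0.163]
```

Emit:
{"method": "move_arm", "body": {"moves": "1 -0.4 1 0.15 0;1 -0.4 1 0.15 0;1 -0.4 1 0.15 0;1 0.45 -1 -0.35 0;1 0.45 -1 -0.35 0;1 0.45 -1 -0.35 0;1 0.45 -1 -0.35 0;1 0.45 -1 -0.35 0;1 0.45 -1 -0.35 0;1 0.45 -1 -0.35 0"}}

```text
t: 32.8
tcp_pos: [0.2906, -0.6291, 0.2621]
ee_rot: [2.667, 0.466, 0.66]
ft_force: [0.5, -0.4, 0.1]
grip_width: 0.0855
grasp_force: 0.0
```

```bash
cat >> k.py <<'E'
def spin_need():
    # spin so that tool y is perpendicular to case y
    c=r.T@RC[:,1]  # case y in tool
    return np.degrees(np.arctan2(c[1],c[0]))
def tg(kx,kz,y,rr):
    return w([kx,y,kz])+rr[:,2]*.034
E
python3 - <<'E'
from k import *
s=st();z=RC.T@r[:,2];print('zc',z.round(3)); d=spin_need();print('spin deg',d)
for dd in(d,d-180 if d>0 else d+180):
    rr=r@E('z',np.radians(dd))
    for kx,kz in((.05,.12),(-.02,.134),(-.06,.11),(-.082,.053)):
        print(dd,kx,ik(tg(kx,kz,.18,rr),rr,[.3,.4,1.9,-.8,.5,1.2]))
k=tg(.05,.12,.18,r); pre=k-r[:,2]*.1
sp=[0]*30
print(k)
plan([[.33,-.2,.38],[.40,.1,.36],pre],[7,6,6])
E
```

```text
[0.0023 0.136  0.5913 0.0246 0.4162 0.3317 0.    ] 0.011771045216196041
[[-0. -1.  0.]
 [ 1.  0.  0.]
 [-0.  0.  1.]] 1.5707963267948968
t 32.8 p [ 0.2906 -0.6291  0.2621] j [-1.368  0.297  1.621  0.583  0.912 -0.434] f [ 0.5 -0.4  0.1] gw 0.0855 0.0
[[0.837, 0.228, 0.497], [0.393, -0.883, -0.256], [0.381, 0.41, -0.829]]
zc [ 0.528 -0.185 -0.829]
spin deg -59.14015680231582
-59.14015680231582 0.05 (array([ 0.271,  0.456,  1.86 , -0.854,  0.528,  1.152]), np.float64(0.0))
-59.14015680231582 -0.02 (array([ 0.328,  0.357,  1.99 , -0.901,  0.54 ,  1.252]), np.float64(0.0))
-59.14015680231582 -0.06 (array([ 0.368,  0.349,  2.095, -1.036,  0.507,  1.442]), np.float64(0.0))
-59.14015680231582 -0.082 (array([ 0.393,  0.43 ,  2.191, -1.34 ,  0.453,  1.807]), np.float64(0.0016))
120.85984319768417 0.05 (array([0.058, 0.413, 2.024, 0.725, 0.05 , 2.56 ]), np.float64(0.3388))
120.85984319768417 -0.02 (array([0.077, 0.31 , 2.144, 0.743, 0.05 , 2.56 ]), np.float64(0.3484))
120.85984319768417 -0.06 (array([0.09 , 0.301, 2.207, 0.763, 0.05 , 2.56 ]), np.float64(0.3478))
120.85984319768417 -0.082 (array([0.101, 0.376, 2.227, 0.786, 0.05 , 2.56 ]), np.float64(0.3351))
[0.69667827 0.06301397 0.09181655]
[ 0.7  -0.92 -0.54] 0;[ 0.7  -0.92 -0.54] 0;[ 0.7  -0.92 -0.54] 0;[ 0.7  -0.92 -0.54] 0;[ 0.7  -0.92 -0.54] 0;[ 0.7  -0.92 -0.54] 0;[ 0.7  -0.92 -0.54] 0;
[ 0.56 -0.86 -0.08] 0;[ 0.56 -0.86 -0.08] 0;[ 0.56 -0.86 -0.08] 0;[ 0.56 -0.86 -0.08] 0;[ 0.56 -0.86 -0.08] 0;[ 0.56 -0.86 -0.08] 0;
[ 0.44 -0.03  0.93] 0;[ 0.44 -0.03  0.93] 0;[ 0.44 -0.03  0.93] 0;[ 0.44 -0.03  0.93] 0;[ 0.44 -0.03  0.93] 0;[ 0.44 -0.03  0.93] 0;
```

```bash
python3 - <<'E' | tail -4
from k import *
plan([[.33,-.2,.38],[.40,.1,.36]],[8,6],[-.74]*8+[0]*6)
E
```

```text
[ 1.  0.  0.]
 [-0.  0.  1.]] 1.5707963267948968
[ 0.62 -0.8  -0.47] -0.74;[ 0.71 -0.72 -0.47] -0.74;[ 0.8  -0.62 -0.47] -0.74;[ 0.87 -0.51 -0.47] -0.74;[ 0.93 -0.4  -0.47] -0.74;[ 0.98 -0.27 -0.47] -0.74;[ 1.   -0.14 -0.47] -0.74;[ 1.01 -0.01 -0.47] -0.74;
[ 1.02  0.04 -0.08] 0;[ 1.02  0.04 -0.08] 0;[ 1.02  0.04 -0.08] 0;[ 1.02  0.04 -0.08] 0;[ 1.02  0.04 -0.08] 0;[ 1.02  0.04 -0.08] 0;
```

Emit:
{"method": "move_arm", "body": {"moves": "-0.05 0.62 -0.8 -0.47 -0.74;-0.05 0.71 -0.72 -0.47 -0.74;-0.05 0.8 -0.62 -0.47 -0.74;-0.05 0.87 -0.51 -0.47 -0.74;-0.05 0.93 -0.4 -0.47 -0.74;-0.05 0.98 -0.27 -0.47 -0.74;-0.05 1 -0.14 -0.47 -0.74;-0.05 1 0 -0.47 -0.74;-0.05 1 0 0 0;-0.05 1 0 0 0"}}

```text
t: 34.05
tcp_pos: [0.3506, -0.1161, 0.3664]
ee_rot: [1.991, 1.641, 0.311]
ft_force: [-0.8, 0.2, -0.9]
grip_width: 0.0407
grasp_force: 0.0
```

```bash
python3 - <<'E' | tail -9
from k import *
s=st();print('zc',(RC.T@r[:,2]).round(3),'spin left',spin_need());knob()
k=tg(.05,.12,.180,r);pre=k-r[:,2]*.1
plan([[.45,.14,.36],pre,k],[6,6,4])
E
```

```text
[ 1.  0.  0.]
 [-0.  0.  1.]] 1.5707963267948966
t 34.05 p [ 0.3506 -0.1161  0.3664] j [-0.224 -0.399  2.006 -0.17   0.963  0.024] f [-0.8  0.2 -0.9] gw 0.0407 0.0
[[0.233, 0.836, 0.496], [0.96, -0.116, -0.256], [-0.156, 0.536, -0.83]]
zc [ 0.527 -0.185 -0.83 ] spin left -0.008510109284759856
knob 100 304.7 235.23
[ 0.87  0.17 -0.03] 0;[ 0.87  0.17 -0.03] 0;[ 0.87  0.17 -0.03] 0;[ 0.87  0.17 -0.03] 0;[ 0.87  0.17 -0.03] 0;[ 0.87  0.17 -0.03] 0;
[0.07 0.24 0.88] 0;[0.07 0.24 0.88] 0;[0.07 0.24 0.88] 0;[0.07 0.24 0.88] 0;[0.07 0.24 0.88] 0;[0.07 0.24 0.88] 0;
[-0.01 -0.    0.5 ] 0;[-0.01 -0.    0.5 ] 0;[-0.01 -0.    0.5 ] 0;[-0.01 -0.    0.5 ] 0;
```

Emit:
{"method": "move_arm", "body": {"moves": "-0.05 0.87 0.17 -0.03 0;-0.05 0.87 0.17 -0.03 0;-0.05 0.87 0.17 -0.03 0;-0.05 0.87 0.17 -0.03 0;-0.05 0.87 0.17 -0.03 0;-0.05 0.87 0.17 -0.03 0;-0.05 0.1 0.24 0.88 0;-0.05 0.1 0.24 0.88 0;-0.05 0.1 0.24 0.88 0;-0.05 0.1 0.24 0.88 0"}}

```text
t: 35.35
tcp_pos: [0.583, 0.0976, 0.2348]
ee_rot: [1.993, 1.644, 0.309]
ft_force: [0.4, 0.4, 0.3]
grip_width: 0.0402
grasp_force: 0.0
```

```bash
python3 - <<'E' | tail -6
from k import *
s=st();print('zc',(RC.T@r[:,2]).round(3),'spin left',spin_need())
k=tg(.05,.12,.180,r);pre=k-r[:,2]*.08
plan([pre,k],[3,4])
E
```

```text
[-0.  0.  1.]] 1.5707963267948963
t 35.35 p [0.583  0.0976 0.2348] j [ 0.389  0.16   1.878 -0.63   0.801  0.958] f [0.4 0.4 0.3] gw 0.0402 0.0
[[0.232, 0.838, 0.494], [0.96, -0.116, -0.255], [-0.156, 0.533, -0.831]]
zc [ 0.524 -0.184 -0.831] spin left 0.01368230709802351
[0.1  0.15 0.69] 0;[0.1  0.15 0.69] 0;[0.1  0.15 0.69] 0;
[-0.  -0.   0.4] 0;[-0.  -0.   0.4] 0;[-0.  -0.   0.4] 0;[-0.  -0.   0.4] 0;
```

Emit:
{"method": "move_arm", "body": {"moves": "-0.05 0.1 0.15 0.69 0;-0.05 0.1 0.15 0.69 0;-0.05 0.1 0.15 0.69 0;-0.05 0 0 0.4 0;-0.05 0 0 0.4 0;-0.05 0 0 0.4 0;-0.05 0 0 0.35 0;-0.05 0 0 0 0;-0.05 0 0 0 0;-0.05 0 0 0 0"}}

```text
t: 36.6
tcp_pos: [0.694, 0.0642, 0.0961]
ee_rot: [1.992, 1.643, 0.311]
ft_force: [0.7, 0.7, 0.1]
grip_width: 0.0408
grasp_force: 0.0
```

```bash
python3 - <<'E' | tail -5
from k import *
s=st();print(units(w([.05,.180,.12])));knob()
E
```

```text
[-0. -0.  1.]] 1.5707963267948966
t 36.6 p [0.694  0.0642 0.0961] j [ 0.256  0.448  1.859 -0.834  0.525  1.118] f [0.7 0.7 0.1] gw 0.0408 0.0
[[0.232, 0.837, 0.495], [0.96, -0.116, -0.254], [-0.156, 0.535, -0.831]]
[ 0.003 -0.     0.104]
knob 138 309.44 221.12
```

Clear of contact. Close on the knob.

Emit:
{"method": "move_arm", "body": {"moves": "-0.05 0 0 0.05 0;-1 0 0 0 0;-1 0 0 0 0;-1 0 0 0 0;-1 0 0 0 0;-1 0 0 0 0;-1 0 0 0 0;-1 0 0 0 0;-1 0 0 0 0;-1 0 0 0 0"}}

```text
t: 37.9
tcp_pos: [0.6968, 0.0633, 0.0949]
ee_rot: [1.99, 1.642, 0.313]
ft_force: [4.3, -1.6, 3.5]
grip_width: 0.0141
grasp_force: 58.5
```

```bash
cat >> k.py <<'E'
# knee on its arc about stay_pivot: angle a from +z toward +x (locked: +)
def knee(a): return np.array([.082*np.sin(a),.055+.082*np.cos(a)])
def kp(a,y=.18): k=knee(a); return w([k[0],y,k[1]])
def arck(angs):
    Pp=np.array([kp(a) for a in angs]);return (np.diff(Pp,axis=0)@r/.05).round(3)
def lidang(a):
    k=knee(a);f=lambda t:np.hypot(*(np.array([.105-.12*np.cos(t)+.015*np.sin(t),.085+.12*np.sin(t)+.015*np.cos(t)])-k))-.082
    ts=np.linspace(-.05,1.22,400);v=[f(t) for t in ts];return [round(brentq(f,ts[i],ts[i+1]),3) for i in range(399) if v[i]*v[i+1]<0]
E
python3 - <<'E' | tail -40
from k import *
s=st();print(units(w([.05,.180,.12])))
a0=np.arctan2(.0498,.065);a1=np.arctan2(-.082,-.0023)
print(a0,a1)
for n,A in (('unlock',np.linspace(a0,.3,9)),('down',np.linspace(.3,a1,31))):
    D=arck(A)
    for a,d in zip(A[1:],D):print(n,round(a,3),d,lidang(a))
E
```

```text
[ 0.004 -0.034  0.052]
0.6537596644010467 -1.5988377551090116
unlock 0.61 [-0.012 -0.026 -0.066] [1.155]
unlock 0.565 [-0.012 -0.029 -0.065] [1.169]
unlock 0.521 [-0.012 -0.032 -0.064] [1.178]
unlock 0.477 [-0.012 -0.035 -0.062] [1.181]
unlock 0.433 [-0.011 -0.038 -0.061] [1.18]
unlock 0.388 [-0.011 -0.041 -0.059] [1.176]
unlock 0.344 [-0.011 -0.043 -0.057] [1.168]
unlock 0.3 [-0.01  -0.046 -0.055] [1.158]
down 0.237 [-0.014 -0.07  -0.076] [1.14]
down 0.173 [-0.013 -0.074 -0.071] [1.117]
down 0.11 [-0.012 -0.079 -0.066] [1.09]
down 0.047 [-0.011 -0.083 -0.061] [1.061]
down -0.016 [-0.01  -0.087 -0.056] [1.029]
down -0.08 [-0.009 -0.09  -0.051] [0.996]
down -0.143 [-0.008 -0.093 -0.045] [0.96]
down -0.206 [-0.007 -0.096 -0.039] [0.923]
down -0.27 [-0.006 -0.098 -0.033] [0.884]
down -0.333 [-0.005 -0.1   -0.027] [0.844]
down -0.396 [-0.004 -0.102 -0.02 ] [0.803]
down -0.46 [-0.003 -0.103 -0.014] [0.762]
down -0.523 [-0.001 -0.103 -0.008] [0.719]
down -0.586 [-0.    -0.104 -0.001] [0.676]
down -0.649 [ 0.001 -0.104  0.005] [0.633]
down -0.713 [ 0.002 -0.103  0.012] [0.589]
down -0.776 [ 0.003 -0.102  0.018] [0.545]
down -0.839 [ 0.005 -0.101  0.024] [0.5]
down -0.903 [ 0.006 -0.099  0.031] [0.456]
down -0.966 [ 0.007 -0.097  0.037] [0.412]
down -1.029 [ 0.008 -0.094  0.043] [0.367]
down -1.092 [ 0.009 -0.091  0.048] [0.324]
down -1.156 [ 0.01  -0.088  0.054] [0.28]
down -1.219 [ 0.011 -0.084  0.059] [0.237]
down -1.282 [ 0.012 -0.08   0.064] [0.195]
down -1.346 [ 0.013 -0.076  0.069] [0.154]
down -1.409 [ 0.014 -0.072  0.074] [0.113]
down -1.472 [ 0.015 -0.067  0.078] [0.074]
down -1.536 [ 0.015 -0.061  0.082] [0.036]
down -1.599 [ 0.016 -0.056  0.086] [0.0]
```

Emit:
{"method": "move_arm", "body": {"moves": "-1 -0.01 -0.03 -0.07 0;-1 -0.01 -0.03 -0.06 0;-1 -0.01 -0.03 -0.06 0;-1 -0.01 -0.04 -0.06 0;-1 -0.01 -0.04 -0.06 0;-1 -0.01 -0.04 -0.06 0;-1 -0.01 -0.04 -0.06 0;-1 -0.01 -0.05 -0.06 0;-1 -0.01 -0.03 -0.04 0;-1 -0.01 -0.04 -0.04 0"}}

```text
t: 39.15
tcp_pos: [0.6648, 0.0677, 0.109]
ee_rot: [1.992, 1.642, 0.311]
ft_force: [1.4, -2.1, 6.2]
grip_width: 0.014
grasp_force: 58.8
```

```bash
cat >> k.py <<'E'
def where():
    s=st();q=cs(s['tcp_pos']-.034*r[:,2]);d=q[[0,2]]-[0,.055];print('knee',q.round(4),'rad',np.hypot(*d).round(4),'a',np.arctan2(d[0],d[1]).round(3),'lid',lidang(np.arctan2(d[0],d[1])));return np.arctan2(d[0],d[1]),q
def nxt(n,st_=.032):
    a,q=where();A=a-st_*np.arange(n+1);A=np.maximum(A,-1.5988)
    Pp=np.array([kp(x,q[1]) for x in A]);Pp[0]=w(q)
    print((np.diff(Pp,axis=0)@r/.05).round(3).tolist())
E
python3 - <<'E' | tail -4
from k import *
nxt(10);knob()
E
```

```text
[[0.233, 0.837, 0.496], [0.96, -0.116, -0.255], [-0.156, 0.535, -0.83]]
knee [0.0178 0.1803 0.1372] rad 0.0841 a 0.213 lid [1.132]
[[-0.001, -0.067, -0.006], [-0.006, -0.039, -0.034], [-0.006, -0.04, -0.033], [-0.006, -0.041, -0.032], [-0.006, -0.042, -0.031], [-0.005, -0.043, -0.029], [-0.005, -0.044, -0.028], [-0.005, -0.045, -0.026], [-0.005, -0.046, -0.025], [-0.004, -0.047, -0.024]]
knob 33 302.94 218.45
```

Emit:
{"method": "move_arm", "body": {"moves": "-1 -0.01 -0.045 -0.04 0;-1 -0.01 -0.045 -0.04 0;-1 -0.01 -0.05 -0.04 0;-1 -0.005 -0.05 -0.04 0;-1 -0.005 -0.05 -0.035 0;-1 -0.005 -0.05 -0.035 0;-1 -0.005 -0.055 -0.035 0;-1 -0.005 -0.055 -0.03 0;-1 -0.005 -0.055 -0.03 0;-1 -0.005 -0.055 -0.025 0"}}

```text
t: 40.45
tcp_pos: [0.6328, 0.0722, 0.1089]
ee_rot: [1.993, 1.643, 0.308]
ft_force: [-2.4, 0.7, 3.7]
grip_width: 0.0138
grasp_force: 59.0
```

```bash
python3 - <<'E' | tail -3
from k import *
nxt(10,.05)
E
```

```text
[[0.233, 0.838, 0.493], [0.96, -0.117, -0.255], [-0.156, 0.533, -0.832]]
knee [-0.0144  0.1803  0.1372] rad 0.0834 a -0.173 lid [0.942]
[[-0.001, -0.087, -0.003], [-0.005, -0.078, -0.025], [-0.004, -0.079, -0.021], [-0.003, -0.08, -0.017], [-0.002, -0.081, -0.013], [-0.002, -0.081, -0.009], [-0.001, -0.082, -0.005], [-0.0, -0.082, -0.001], [0.001, -0.082, 0.003], [0.001, -0.082, 0.007]]
```

Emit:
{"method": "move_arm", "body": {"moves": "-1 -0.005 -0.08 -0.02 0;-1 -0.005 -0.08 -0.02 0;-1 -0.005 -0.08 -0.02 0;-1 0 -0.08 -0.02 0;-1 0 -0.08 -0.015 0;-1 0 -0.08 -0.01 0;-1 0 -0.08 -0.005 0;-1 0 -0.08 0 0;-1 0 -0.08 0 0;-1 0 -0.08 0.005 0"}}

```text
t: 41.7
tcp_pos: [0.595, 0.0775, 0.09]
ee_rot: [1.995, 1.645, 0.305]
ft_force: [-3.6, 1.4, -3.4]
grip_width: 0.0138
grasp_force: 58.7
```

```bash
python3 - <<'E' | tail -3
from k import *
nxt(10,.05)
E
```

```text
[[0.233, 0.84, 0.49], [0.96, -0.117, -0.255], [-0.157, 0.53, -0.833]]
knee [-0.0525  0.1804  0.1184] rad 0.0823 a -0.692 lid [0.603]
[[0.003, -0.08, 0.018], [0.003, -0.08, 0.017], [0.004, -0.079, 0.021], [0.005, -0.078, 0.024], [0.005, -0.077, 0.028], [0.006, -0.075, 0.032], [0.007, -0.074, 0.036], [0.007, -0.072, 0.039], [0.008, -0.07, 0.043], [0.009, -0.067, 0.046]]
```

Emit:
{"method": "move_arm", "body": {"moves": "-1 0 -0.08 0.015 0;-1 0.005 -0.08 0.02 0;-1 0.005 -0.08 0.02 0;-1 0.005 -0.08 0.025 0;-1 0.005 -0.075 0.03 0;-1 0.005 -0.075 0.03 0;-1 0.005 -0.075 0.035 0;-1 0.01 -0.07 0.04 0;-1 0.01 -0.07 0.045 0;-1 0.01 -0.07 0.045 0"}}

```text
t: 42.95
tcp_pos: [0.5733, 0.0806, 0.0583]
ee_rot: [1.993, 1.643, 0.308]
ft_force: [-4.8, 1.0, -4.8]
grip_width: 0.0137
grasp_force: 58.5
```

```bash
python3 - <<'E' | tail -3
from k import *
nxt(12,.035)
E
```

```text
[[0.233, 0.838, 0.493], [0.96, -0.116, -0.255], [-0.157, 0.533, -0.832]]
knee [-0.0745  0.1804  0.0866] rad 0.0809 a -1.17 lid [0.27]
[[0.003, -0.059, 0.016], [0.007, -0.045, 0.035], [0.007, -0.044, 0.036], [0.007, -0.043, 0.038], [0.007, -0.041, 0.039], [0.008, -0.04, 0.04], [0.008, -0.039, 0.042], [0.008, -0.037, 0.043], [0.008, -0.035, 0.044], [0.009, -0.034, 0.046], [0.009, -0.032, 0.047], [0.009, -0.031, 0.048]]
```

Emit:
{"method": "move_arm", "body": {"moves": "-1 0.005 -0.045 0.03 0;-1 0.005 -0.045 0.035 0;-1 0.005 -0.045 0.035 0;-1 0.005 -0.043 0.037 0;-1 0.005 -0.042 0.04 0;-1 0.01 -0.04 0.04 0;-1 0.01 -0.04 0.042 0;-1 0.01 -0.037 0.043 0;-1 0.01 -0.035 0.044 0;-1 0.01 -0.034 0.046 0"}}

```text
t: 44.2
tcp_pos: [0.5677, 0.0815, 0.0313]
ee_rot: [1.992, 1.642, 0.309]
ft_force: [-0.8, -2.5, -6.4]
grip_width: 0.0138
grasp_force: 58.5
```

```bash
python3 - <<'E' | tail -3
from k import *
nxt(6,.03)
E
```

```text
[[0.233, 0.837, 0.495], [0.96, -0.116, -0.256], [-0.157, 0.534, -0.831]]
knee [-0.0802  0.1806  0.0596] rad 0.0803 a -1.514 lid [0.049]
[[0.004, -0.056, 0.02], [0.008, -0.027, 0.041], [0.007, -0.022, 0.035], [0.0, 0.0, 0.0], [0.0, 0.0, 0.0], [0.0, 0.0, 0.0]]
```

Emit:
{"method": "move_arm", "body": {"moves": "-1 0.01 -0.03 0.04 0;-1 0.01 -0.025 0.04 0;-1 0.01 -0.02 0.035 0;-1 0 0 0 0;-1 0 0 0 0;-1 0 -0.005 0.01 0;-1 0 -0.005 0.01 0;-1 0 0 0 0;-1 0 0 0 0;-1 0 0 0 0"}}

```text
t: 45.45
tcp_pos: [0.5684, 0.0815, 0.0258]
ee_rot: [1.991, 1.64, 0.309]
ft_force: [-5.2, -4.7, 7.9]
grip_width: 0.014
grasp_force: 60.0
```

```bash
python3 - <<'E' | tail -4
from k import *
where()
E
```

```text
[-0. -0.  1.]] 1.5707963267948963
t 45.45 p [0.5684 0.0815 0.0258] j [ 0.369  0.432  2.184 -1.345  0.444  1.79 ] f [-5.2 -4.7  7.9] gw 0.014 60.0
[[0.234, 0.836, 0.496], [0.959, -0.116, -0.257], [-0.157, 0.536, -0.829]]
knee [-0.0796  0.1807  0.054 ] rad 0.0796 a -1.584 lid [0.009]
```

Run:
```python
from h import *
b=snap('top');a=snap('scene')
for s,n,(y0,y1,x0,x1) in((b,'t1',(140,190,290,385)),(a,'s1',(185,290,150,285))):
    g=cv2.cvtColor(cv2.imread(f'pics/{n}.png'),cv2.COLOR_BGR2GRAY)[y0:y1,x0:x1].astype(np.float32)
    f=cv2.cvtColor(s['frame'],cv2.COLOR_RGB2GRAY)[y0:y1,x0:x1].astype(np.float32)
    print(n,np.abs(g-f).mean(),cv2.phaseCorrelate(g,f,cv2.createHanningWindow(g.shape[::-1],cv2.CV_32F)))
g=cv2.cvtColor(cv2.imread('pics/s1.png'),cv2.COLOR_BGR2GRAY);f=cv2.cvtColor(a['frame'],cv2.COLOR_RGB2GRAY)
for c in(190,220,260): print(c,g[188:202,c].tolist(),f[188:202,c].tolist())
```

```text
t1 4.9543157 ((-0.005215705796729253, -0.021902455482489813), 0.9253545773029327)
s1 3.5201411 ((0.4240744144927078, 0.003375388398588086), 1.005646694246143)
190 [128, 127, 128, 132, 150, 159, 159, 163, 162, 161, 163, 160, 163, 164] [131, 130, 128, 135, 153, 161, 163, 165, 168, 167, 165, 164, 167, 166]
220 [127, 127, 125, 127, 131, 148, 159, 163, 163, 162, 159, 159, 157, 156] [128, 131, 130, 129, 137, 149, 164, 167, 168, 165, 161, 160, 162, 163]
260 [126, 126, 124, 125, 127, 124, 133, 144, 162, 168, 165, 168, 165, 165] [126, 128, 129, 127, 129, 129, 134, 150, 167, 168, 170, 171, 169, 173]
```

Emit:
{"method": "move_arm", "body": {"moves": "-0.4 0 0 0 0;-0.2 0 0 0 0;-0.2 0 0 0 0;-0.2 0 0 0 0;-0.2 0 0 -0.2 0;-0.2 0 0 -0.5 0;-0.2 0 0 -0.8 0;-0.2 0 0 -0.8 0;-0.2 0 0 -0.8 0;-0.2 0 0 -0.8 0"}}

```text
t: 46.8
tcp_pos: [0.4707, 0.1322, 0.1869]
ee_rot: [1.993, 1.644, 0.308]
ft_force: [1.1, -0.2, 0.4]
grip_width: 0.0343
grasp_force: 0.0
```

```bash
python3 - <<'E' | tail -12
from k import *
st();b=snap('top');a=snap('scene')
g=cv2.cvtColor(cv2.imread('pics/s1.png'),cv2.COLOR_BGR2GRAY);f=cv2.cvtColor(a['frame'],cv2.COLOR_RGB2GRAY)
for c in(190,260): print(c,g[188:200,c].tolist(),f[188:200,c].tolist())
for s,n in((b,'t1'),(a,'s1')):
    x,y=(255,195) if n=='t1' else (296,215)
    gg=cv2.cvtColor(cv2.imread(f'pics/{n}.png'),cv2.COLOR_BGR2RGB).astype(int).sum(2)[y:y+20,x:x+25];ff=s['frame'].astype(int).sum(2)[y:y+20,x:x+25]
    for q in(gg,ff):
        m=np.argwhere(q<150);print(n,len(m),m.mean(0)+[y,x] if len(m) else '')
# roll: bright disc in the tray, scene + top
for s,(y0,y1,x0,x1),z in((b,(195,255,158,238),.051),(a,(205,250,335,445),.051)):
    F=s['frame'][y0:y1,x0:x1].astype(int);m=(F.min(2)>175).astype(np.uint8);n,l,stt,c=cv2.connectedComponentsWithStats(m)
    if n>1:
        i=1+stt[1:,4].argmax();px=c[i]+[x0,y0];print('roll',stt[i],px,ray(s,px,z).round(3))
E
```

```text
[ 1. -0. -0.]
 [ 0.  0.  1.]] 1.570796326794897
t 46.8 p [0.4707 0.1322 0.1869] j [ 0.59   0.085  2.108 -0.752  0.791  1.281] f [ 1.1 -0.2  0.4] gw 0.0343 0.0
[[0.232, 0.838, 0.493], [0.96, -0.116, -0.255], [-0.156, 0.533, -0.832]]
190 [128, 127, 128, 132, 150, 159, 159, 163, 162, 161, 163, 160] [130, 130, 128, 136, 149, 157, 162, 164, 163, 164, 164, 163]
260 [126, 126, 124, 125, 127, 124, 133, 144, 162, 168, 165, 168] [126, 125, 126, 131, 128, 128, 135, 148, 165, 171, 167, 170]
t1 0 
t1 0 
s1 72 [225.5        307.08333333]
s1 72 [225.56944444 307.11111111]
roll [ 49   7  19  19 181] [215.74033149 210.86187845] [0.533 0.234 0.051]
roll [ 21  10  23  13 139] [366.95683453 221.30215827] [0.537 0.233 0.051]
```

```bash
python3 -c "
from plant import bot;print(bot.finish_job())"
```

```text
the job is handed in; nothing more can be done
None
```

The job is handed in at about 47 s: the lid was locked open, the tape roll now stands upright in the steel tray, and the lid was let down by the knob until shut. The knob and lid edge are back where they were in the first picture. One doubt: joint 4 read -1.345 against its -1.34 limit as the lid closed.

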